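Lock a sight-glass retaining ring with a two-pin spanner

ROBOT

A 7-joint arm with a two-finger parallel gripper is mounted at the origin on the work surface. World frame = base frame: x ahead of the robot, y to its left, z up, the work surface at z = 0. Lengths are in m, angles in rad, forces in N, time in s.
With the tool pointing down it reaches from about 0.425 to 0.825 m from the base axis. Payload 3.6 kg.
Tool frame: the origin (TCP) lies at the very end of the fingers, on their centre line; the grasp point (between the pads) lies 19 mm behind it; z points along the fingers, y is the direction in which the jaws open and shut (so a half turn about z gives the same grasp; the last joint's range is limited). The gripper opens to 85 mm and grips with 20 to 120 N. Pads are 22 mm wide; open, the fingers measure 114 mm over their backs; the gripper's body (76 mm by 85 mm) begins 54 mm behind the grasp point. The pads swing forward as they close: fully open they stand 13 mm farther back than shut.
Start: joints at [1.321, 0.615, -0.013, 1.423, 0.008, 1.103, -0.04], TCP at [0.144, -0.634, 0.231] pointing down, gripper open.
Joint ranges: [-3.12, 3.12], [-0.3, 2.06], [-1.34, 1.32], [0.26, 2.42], [-1.36, 4.5], [0.01, 1.98], [-2.84, 2.84]. Speed limits (rad/s): [2.79, 2.79, 3.14, 3.14, 3.14, 3.14, 3.14].

INTERFACE

Orientations are given as a unit quaternion [x, y, z, w].
In Python, from bench import robot, imaging, ticket gives the robot as it stands.
- The arm moves only by the tool step_arm, never from a script. Its argument "deltas" is a list of rows, each a list of 4 numbers: the shift along the tool's x, y, z scaled (see below), then the turn about the tool's z scaled (see below). In form: [[x, y, z, spin], ...]. A call has 1 to 12 rows; each row shifts and turns the pose as measured when the row begins, along the tool's axes as they then stand; what a row does not reach is not made up. The controller multiplies each number of a shift by 0.75 m and each number of a turn by 8 degrees. A row lasts 1/8 s, in which the tool goes at most 62.5 mm and 10.7 degrees, less where a joint would pass 70% of its speed; a pose out of reach is approached as far as the arm can. A call with a number of a shift or a turn outside -1 to 1 is refused whole. A call with a gripper value outside its range is refused whole. "grip" is the opening in per cent of the stroke, from 0 (shut) to 100 (fully open), set as the call begins (left out, the last holds). The fingers move at their own pace and stop on an object; "force" is the grip in N (left out, the last holds). Time passes only in rows, so rows that do not move let the fingers close. It gives the time, the measured TCP pose, the force and the opening at its end, in the units of the state.
- robot.state(): the state, without advancing time (a new reading comes with each control period).
- imaging.get_image(name): name is "scene" or "top" or "wrist"; returns (picture, depth): 384x512x3 uint8, red, green, blue; 384x512 float32, m along the optical axis (not along the pixel's ray), 0 where there is no reading.
- imaging.camera_params(name): a dict with "intrinsics" (3x3 intrinsics, pixels), "extrinsics" (4x4, takes a point from camera to world coordinates); the wrist camera has in their place "T_tool_cam" (4x4, takes a point from camera to tool coordinates, whose origin is the TCP and whose axes are the flange's). Camera axes: x right, y up, looking along -z (the intrinsics and any distortion apply to the point x, -y, -z); pixel columns grow to the right and rows downward; lengths in m; the calibration is good to about 2 mm. A picture is of the moment at which its call begins: read the wrist's pose just before it. camera_params takes no time and is no camera call.
- ticket.finish_job(): hands the job in, once; it reports no verdict.
The state is a dict: "t": time; "joint_pos": joint angles; "dq": joint speeds; "effort": joint torques, N m; "ee_pos": TCP position; "orientation": TCP orientation; "wrist_force": force on the tool from outside, world axes, zero at the start; "moment": the same for the moment, N m; "finger_gap": finger opening in m.
Only numpy, scipy, OpenCV 4.12 (cv2) and the standard library are available. Lean on these libraries where they do the work, as an engineer would, in place of code of your own. Each camera call takes 0.05 s, during which the arm holds its last target. There are 200 camera calls.

TASK

Take the two-pin spanner from its stand, feel its pins into the two holes of the ring recessed in the steel sight-glass housing, and turn the ring clockwise (seen from above) until it comes up against its stop. Press only lightly (under 10 N) while feeling for the holes and do not strain the ring against its stop; then put the spanner back upright on its stand, pins down in the well as you found it, let go, and leave the other things where they are.

Things in the scene. Friction and masses are not known exactly. Their poses are not given: they have to be found in the camera images.
- spanner_grip (a point): Centre of the aluminium grip block of the loose upright two-pin spanner (0.18 to 0.29 kg). Block: 46 mm along its x, 20 mm along y (grasp across this), 34 mm high; z up, away from the pins. Below it a 16 mm thick neck and a steel disc, 48 mm across, whose faces are 37 and 45 mm below this point. Half a turn gives the same spanner.
- spanner_tip (a point): On the spanner's axis, level with its pin tips: 51 mm below the grip's centre. Same axes as the grip. Two round-tipped pins of 4.5 mm diameter stand 6 mm out of the disc's underside, at +16 and -16 mm along x, so the pins' line is the grip's long axis.
- housing: Fixed stainless sight-glass housing: flange 108 mm across, round body 72 mm across, rim 60 mm above the bench, a short pipe stub at its own -x. Origin on its axis at bench level, z up. Its upright bore, 52 mm across with a 3 mm lead-in at the rim, holds window and ring; the spanner's disc enters it with 2 mm to spare all round.
- ring_face (a point): On the bore's axis at the top of the unpressed ring, 11 mm below the rim; axes of the housing, not of the ring. Steel ring: 50 mm outside, 20 mm inside, 7 mm thick, two opposite 7 mm through holes 16 mm from the axis. It floats on a spring: gives way from about 2 N, solid at 2.5 mm and about 6 N. Pins fully in: tips 6 mm below this point.
- ring (a joint): Ring's angle: 0 loose, 1.2 rad at its stop, growing clockwise seen from above; stays where left. Turning takes about 0.12 N m; against the stop the load grows by about 3 N m per rad (rubber mount). The line through its holes lies at c minus this angle from the housing's x (counter-clockwise positive); c varies from -0.55 to 0.55 rad between starts and is not measured.
- stand_seat (a point): Fixed grey spanner stand: foot 100 x 90 mm, round cup 76 mm across, 36 mm high. This point is on the cup's axis on the ledge that carries the spanner's disc, 30 mm above the bench; the grip's centre rests 45 mm above it. Lip: 52 mm inside, 6 mm above the ledge, with a lead-in. Well for the pins: 42 mm wide, 14 mm deep. Any spanner yaw fits.
- driver: Bystander: a screwdriver, 160 mm long, lying down.
- oring: Bystander: a loose black rubber ring, 44 mm across.
- spare_glass_center (a point): Bystander: a spare round window glass, 48 mm across, 6 mm thick.
- reagent: Bystander: an amber bottle, 56 mm across, 110 mm tall.
- flask: Bystander: a white bottle, 60 mm across, 130 mm tall.
- dish: Bystander: a white dish, 90 mm across, 18 mm high.
- hexwrench: Bystander: an open-ended wrench, 150 mm long, lying down.
Things that resemble listed ones, but are neither listed nor needed, are in the scene too. What is shaped like the part that bears spanner_grip but green is not meant.

How it is judged:
On the way, in this order (a step that is already met when the one before it is completed fails the run):
1. the spanner's pins stand in the ring's two holes (tips more than 4.5 mm below the free ring face, spanner on the bore's axis within 4 mm) (z of spanner_grip in the frame of ring_face below 0.0465 m and horizontal distance between spanner_grip and ring_face below 0.004 m and angle between spanner_grip's own z axis and vertical below 0.08 rad), for 0.15 s.
2. the ring is turned to its stop with the pins still in the holes (value of joint ring above 1.17 rad and z of spanner_grip in the frame of ring_face below 0.0485 m), for 0.1 s.
At the end, for the whole second after the job is handed in: The ring stands at its stop (joint above 1.16 rad of 1.2) and the spanner rests upright (within 0.08 rad) on its stand's ledge, within 6 mm of the stand's axis and 3 mm of its resting height, let go (value of joint ring above 1.16 rad and horizontal distance between spanner_grip and stand_seat below 0.006 m and z of spanner_grip in the frame of stand_seat between 0.042 and 0.048 m and angle between spanner_grip's own z axis and vertical below 0.08 rad); the robot touches nothing.
It fails at once if the spanner presses on ring or housing with more than 14 N while its pins are not in the holes (contact force between spanner and housing above 14 N and z of spanner_grip in the frame of ring_face above 0.0465 m).
It fails at once if the spanner presses or twists on ring or housing with more than 45 N (contact force between spanner and housing above 45 N).
It fails at once if the robot itself pushes on the housing with more than 20 N (contact force between the arm and housing above 20 N).
It fails at once if a bystander is moved by more than 25 mm (distance of any of driver, oring, spare_glass_center, reagent, flask, dish, hexwrench from where it was at the start of the episode above 0.025 m).
It also fails if it takes over 72 s, if anything falls off the work surface, if the arm or the gripper's body presses on something with over 40 N, if the wrist force passes 120 N, or if a joint passes its speed limit or range.

## Working session

There is one attempt and no reset: what is moved stays moved. The work goes in short steps, Python scripts to look and compute and a tool call to move; the robot and the scene stay as the last step left them, time stands still between calls to the robot, and variables do not carry over. Pictures are saved under pics/ and viewed, about 8 in all and at most 12, crops included, and the job is handed in when it is done.

Besides the shell and the picture viewer there is one more tool, called after "Request:" as name(argument=value, ...) on one line, values as JSON. step_arm: Moves the arm, as the interface text tells. Its arguments: {"type":"object","properties":{"deltas":{"type":"array","items":{"type":"array","items":{"type":"number"}}},"grip":{"type":"number"},"force":{"type":"number"}},"required":["deltas"]}

```bash
ls; mkdir -p pics; cat > h.py <<'E'
import numpy as np, cv2
from scipy.spatial.transform import Rotation as R
from bench import robot, imaging, ticket
def T_tool():
    s=robot.state(); T=np.eye(4); T[:3,:3]=R.from_quat(s['orientation']).as_matrix(); T[:3,3]=s['ee_pos']; return T
def grab(n):
    p=imaging.camera_params(n)
    T=T_tool()@np.array(p['T_tool_cam']) if n=='wrist' else np.array(p['extrinsics'])
    im,d=imaging.get_image(n); return im,d,np.array(p['intrinsics']),T,p
def ray(u,v,K,T,z):
    d=T[:3,:3]@np.array([(u-K[0,2])/K[0,0],-(v-K[1,2])/K[1,1],-1]); o=T[:3,3]
    return o+d*(z-o[2])/d[2]
def cloud(d,K,T):
    v,u=np.mgrid[:d.shape[0],:d.shape[1]]
    P=np.stack([(u-K[0,2])/K[0,0]*d,-(v-K[1,2])/K[1,1]*d,-d],-1)
    return P@T[:3,:3].T+T[:3,3]
def save(im,n): cv2.imwrite('pics/'+n,im[...,::-1])
E
python3 - <<'E'
from h import *
for n in ['top','scene']:
    im,d,K,T,p=grab(n); save(im,n+'0.png'); np.savez(n+'0.npz',im=im,d=d,K=K,T=T); print(n,{k:np.round(np.array(v),3).tolist() if not isinstance(v,str) else v for k,v in p.items()})
print(robot.state())
E
```

```text
pics
top {'intrinsics': [[390.791, 0.0, 263.457], [0.0, 390.791, 190.304], [0.0, 0.0, 1.0]], 'extrinsics': [[-0.0, 0.985, -0.171, 0.413], [-1.0, -0.002, -0.009, -0.017], [-0.009, 0.171, 0.985, 0.977], [0.0, 0.0, 0.0, 1.0]]}
scene {'intrinsics': [[395.316, 0.0, 259.916], [0.0, 395.316, 189.166], [0.0, 0.0, 1.0]], 'extrinsics': [[-0.876, -0.388, 0.287, 0.909], [0.483, -0.703, 0.523, 0.652], [-0.001, 0.597, 0.802, 1.073], [0.0, 0.0, 0.0, 1.0]]}
{'t': 0.1, 'joint_pos': array([ 1.32149697,  0.61580361, -0.01260212,  1.42479122,  0.00806736,
        1.10341883, -0.04039189]), 'dq': array([ 8.11670790e-05, -2.27383439e-03,  1.89673213e-03, -4.58637228e-03,
       -9.41141000e-04,  5.15679639e-04, -2.40326845e-03]), 'effort': array([ 1.90791608e-03, -4.70380962e+01,  2.60408102e-01, -1.71570253e+01,
        1.00831073e-02,  5.84208785e-03, -2.44492000e-06]), 'ee_pos': array([ 0.14347766, -0.63323251,  0.23024888]), 'orientation': array([ 9.93798132e-01,  1.11192925e-01, -1.36944314e-04, -1.17789775e-03]), 'wrist_force': array([-0.17722625,  0.24909233, -0.14587217]), 'moment': array([-0.01495337,  0.01090145, -0.01768982]), 'finger_gap': 0.08552949607655448}
```

View pics/top0.png

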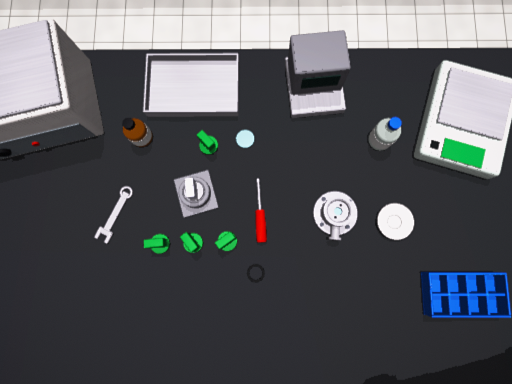

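View pics/scene0.png

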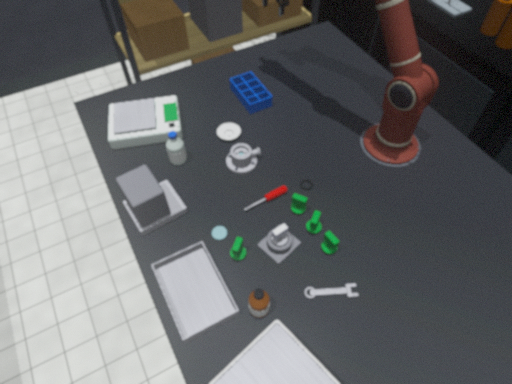

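The top view shows the spanner on its stand at about (196,192) and the housing at (336,212), with its pipe stub pointing down to (335,238), roughly world -x. The green look-alikes are at (160,244), (193,243), (227,241) and (207,143). Next I'll measure with depth and rays.

```bash
python3 - <<'E'
from h import *
for n,boxes in [('top',{'sp':(165,165,225,222),'ho':(308,185,362,248)}),('scene',{'sp':(255,215,305,265),'ho':(220,135,268,178)})]:
    z=np.load(n+'0.npz'); im,d,K,T=z['im'],z['d'],z['K'],z['T']; P=cloud(d,K,T)
    hsv=cv2.cvtColor(im,cv2.COLOR_RGB2HSV)
    for k,(a,b,c,e) in boxes.items():
        Q=P[b:e,a:c]; I=im[b:e,a:c]; H=hsv[b:e,a:c]; zz=Q[...,2]
        print(n,k,'z pct',np.round(np.percentile(zz,[5,25,50,75,90,95,99]),3))
        if k=='sp':
            m=(zz>0.083)&(zz<0.1); pts=Q[m][:,:2]; r=cv2.minAreaRect((pts*1000).astype(np.float32)); print(' grip top',m.sum(),pts.mean(0),r)
            m=(zz>0.03)&(zz<0.05); pts=Q[m][:,:2]; print(' cup',m.sum(),cv2.minEnclosingCircle((pts*1000).astype(np.float32)), cv2.minAreaRect((pts*1000).astype(np.float32)))
            m=(zz>0.004)&(zz<0.02);pts=Q[m][:,:2]; print(' foot',m.sum(),cv2.minAreaRect((pts*1000).astype(np.float32)))
        else:
            m=(zz>0.053)&(zz<0.066); pts=Q[m][:,:2]; print(' rim',m.sum(),pts.mean(0),cv2.minEnclosingCircle((pts*1000).astype(np.float32)))
            m=(zz>0.003)&(zz<0.03); pts=Q[m][:,:2]; print(' flange',m.sum(),cv2.minAreaRect((pts*1000).astype(np.float32)))
z=np.load('top0.npz'); im=z['im']
c=np.hstack([cv2.resize(im[160:260,140:270],(650,500),interpolation=cv2.INTER_CUBIC)[:, :400],cv2.resize(im[180:250,300:370],(400,400),interpolation=cv2.INTER_CUBIC).copy() if 0 else cv2.resize(im[180:250,308:364],(400,500),interpolation=cv2.INTER_CUBIC)])
save(c,'crop0.png')
E
```

```text
top sp z pct [-0.004 -0.002  0.     0.007  0.036  0.087  0.092]
 grip top 173 [0.57344697 0.1617924 ] ((574.0511474609375, 162.56991577148438), (45.59025573730469, 20.236988067626953), 5.02136754989624)
 cup 482 ((573.367431640625, 162.90245056152344), 38.17575454711914) ((573.4539794921875, 161.9558868408203), (73.16275787353516, 74.1319808959961), 1.0848807096481323)
 foot 405 ((575.7717895507812, 155.29867553710938), (101.57621765136719, 112.98648071289062), 14.222557067871094)
top ho z pct [-0.004 -0.001  0.001  0.037  0.055  0.059  0.061]
 rim 359 [ 0.52315416 -0.18666805] ((523.355224609375, -186.09768676757812), 36.18335723876953)
 flange 667 ((509.9132385253906, -178.9066619873047), (119.0257339477539, 143.4689483642578), 89.12852478027344)
scene sp z pct [-0.004 -0.002  0.001  0.008  0.037  0.079  0.092]
 grip top 110 [0.57814021 0.1664408 ] ((577.2733154296875, 165.69558715820312), (46.89366149902344, 20.6026554107666), 6.972999572753906)
 cup 309 ((576.699462890625, 165.06446838378906), 38.46676254272461) ((578.8169555664062, 168.22186279296875), (68.64305877685547, 74.32318115234375), 51.77626419067383)
 foot 295 ((567.428955078125, 161.83407592773438), (147.0420379638672, 140.98846435546875), 54.97806167602539)
scene ho z pct [-0.004 -0.002  0.001  0.015  0.05   0.057  0.062]
 rim 159 [ 0.52747367 -0.18339383] ((528.1708984375, -183.98033142089844), 39.02191925048828)
 flange 448 ((501.6152648925781, -214.08428955078125), (186.31346130371094, 175.09185791015625), 61.44075012207031)
```

View pics/crop0.png

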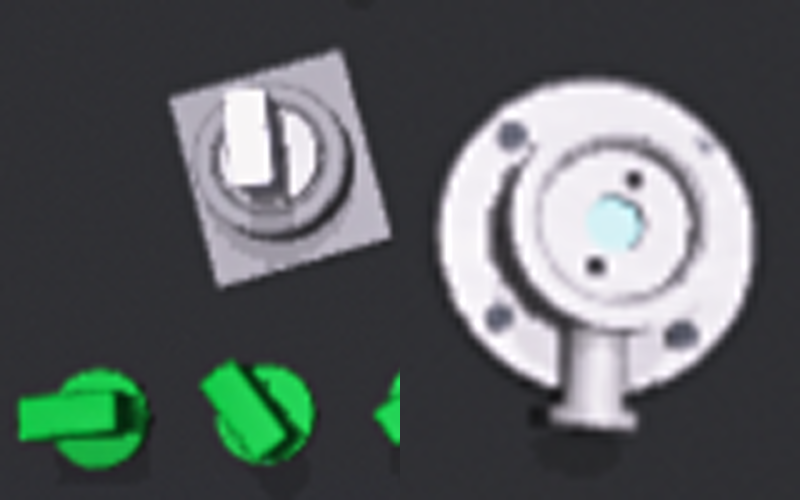

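```bash
cat >> h.py <<'E'
def plan(wps):
    """wps: list of (x,y,z,yaw_deg of tool x); prints rows from the current pose, tool pointing down; gives units"""
    T=T_tool(); x,y,z=T[:3,3]; w=np.degrees(np.arctan2(T[1,0],T[0,0]))
    rows=[]
    for (X,Y,Z,W) in wps:
        M=np.eye(3); c,s=np.cos(np.radians(w)),np.sin(np.radians(w))
        d=np.array([X-x,Y-y,Z-z]); t=np.array([c*d[0]+s*d[1], s*d[0]-c*d[1], -d[2]])
        dw=(W-w+180)%360-180
        rows.append([round(float(a),3) for a in t/0.75]+[round(float(-dw/8),3)]); x,y,z,w=X,Y,Z,W
    print(rows)
def pose():
    s=robot.state(); T=T_tool(); print('t',round(s['t'],2),'p',np.round(s['ee_pos'],4),'yaw',round(np.degrees(np.arctan2(T[1,0],T[0,0])),2),'zax',np.round(T[:3,2],4),'q',np.round(s['joint_pos'],2),'F',np.round(s['wrist_force'],1),'M',np.round(s['moment'],2),'gap',round(s['finger_gap'],4))
E
python3 - <<'E'
from h import *
p=imaging.camera_params('wrist'); print({k:np.round(np.array(v),4).tolist() for k,v in p.items() if not isinstance(v,str)})
r0,a0=np.hypot(.1435,.6332),-77.2; x1,y1=0.525,-0.185; r1,a1=np.hypot(x1,y1),np.degrees(np.arctan2(y1,x1))
N=18; f=np.arange(1,N+1)/N
W=[]
for g in f:
    r=r0+(r1-r0)*g; a=np.radians(a0+(a1-a0)*g); W.append((r*np.cos(a),r*np.sin(a),0.23+0.04*g,12.7+142.3*g))
plan(W)
E
```

```text
{'intrinsics': [[274.578, 0.0, 253.4599], [0.0, 274.578, 193.5938], [0.0, 0.0, 1.0]], 'T_tool_cam': [[-0.0007, 0.9527, 0.304, 0.078], [1.0, 0.0009, -0.0004, 0.0008], [-0.0006, 0.304, -0.9527, -0.1429], [0.0, 0.0, 0.0, 1.0]]}
[[0.049, -0.008, -0.003, -0.98], [0.048, -0.004, -0.003, -0.988], [0.048, -0.0, -0.003, -0.988], [0.048, 0.003, -0.003, -0.988], [0.047, 0.007, -0.003, -0.988], [0.046, 0.011, -0.003, -0.988], [0.044, 0.014, -0.003, -0.988], [0.043, 0.018, -0.003, -0.988], [0.041, 0.021, -0.003, -0.988], [0.039, 0.024, -0.003, -0.988], [0.036, 0.027, -0.003, -0.988], [0.034, 0.029, -0.003, -0.988], [0.031, 0.032, -0.003, -0.988], [0.028, 0.034, -0.003, -0.988], [0.025, 0.036, -0.003, -0.988], [0.022, 0.037, -0.003, -0.988], [0.019, 0.038, -0.003, -0.988], [0.015, 0.039, -0.003, -0.988]]
```

Request:
step_arm(deltas=[[0.049,-0.008,-0.003,-0.99],[0.048,-0.004,-0.003,-0.99],[0.048,0,-0.003,-0.99],[0.048,0.003,-0.003,-0.99],[0.047,0.007,-0.003,-0.99],[0.046,0.011,-0.003,-0.99],[0.044,0.014,-0.003,-0.99],[0.043,0.018,-0.003,-0.99],[0.041,0.021,-0.003,-0.99]], grip=100)

```text
t: 1.23
ee_pos: [0.4001, -0.4406, 0.2445]
orientation: [0.732, 0.681, -0.0, -0.007]
wrist_force: [0.5, -0.5, -1.1]
finger_gap: 0.0853
```

```bash
python3 -c "
from h import *
pose()
x1,y1=0.525,-0.185
s=T_tool()[:3,3];a0=np.degrees(np.arctan2(s[1],s[0]));r0=np.hypot(s[0],s[1]);T=T_tool();w=np.degrees(np.arctan2(T[1,0],T[0,0]))
r1,a1=np.hypot(x1,y1),np.degrees(np.arctan2(y1,x1));N=11;W=[]
for g in np.arange(1,N+1)/N:
    r=r0+(r1-r0)*g; a=np.radians(a0+(a1-a0)*g); W.append((r*np.cos(a),r*np.sin(a),s[2]+(.27-s[2])*g,w+(155-w)*g))
plan(W)
"
```

```text
t 1.23 p [ 0.4001 -0.4406  0.2445] yaw 85.9 zax [-0.0101  0.0108 -0.9999] q [ 1.02  0.55 -0.37  1.55  0.21  1.1   0.53] F [ 0.5 -0.5 -1.1] M [-0.02 -0.03  0.01] gap 0.0853
[[0.029, 0.021, -0.003, -0.785], [0.028, 0.022, -0.003, -0.785], [0.026, 0.024, -0.003, -0.785], [0.025, 0.025, -0.003, -0.785], [0.023, 0.027, -0.003, -0.785], [0.021, 0.028, -0.003, -0.785], [0.019, 0.029, -0.003, -0.785], [0.017, 0.03, -0.003, -0.785], [0.015, 0.031, -0.003, -0.785], [0.013, 0.032, -0.003, -0.785], [0.011, 0.032, -0.003, -0.785]]
```

Request:
step_arm(deltas=[[0.029,0.021,-0.003,-0.79],[0.028,0.022,-0.003,-0.79],[0.026,0.024,-0.003,-0.79],[0.025,0.025,-0.003,-0.79],[0.023,0.027,-0.003,-0.79],[0.021,0.028,-0.003,-0.79],[0.019,0.029,-0.003,-0.79],[0.017,0.03,-0.003,-0.79],[0.015,0.031,-0.003,-0.79],[0.013,0.032,-0.003,-0.79],[0.011,0.032,-0.003,-0.79],[0,0,0,0]])

```text
t: 2.72
ee_pos: [0.5201, -0.1699, 0.2662]
orientation: [0.19, 0.982, 0.007, -0.012]
wrist_force: [-0.4, -0.5, -0.2]
finger_gap: 0.0852
```

```bash
python3 -c "
from h import *
pose()
im,d,K,T,p=grab('wrist'); save(im,'w1.png'); np.savez('w1.npz',im=im,d=d,K=K,T=T)
P=cloud(d,K,T); m=(P[...,2]>.055)&(P[...,2]<.066); q=P[m][:,:2]; print(m.sum(),q.mean(0),cv2.minEnclosingCircle((q*1000).astype(np.float32)))
"
```

```text
t 2.73 p [ 0.5201 -0.1699  0.2662] yaw 158.05 zax [-0.0212  0.0176 -0.9996] q [ 0.75  0.52 -0.75  1.64  0.36  1.15  1.11] F [-0.4 -0.5 -0.2] M [-0.03  0.02 -0.04] gap 0.0852
2328 [ 0.552676   -0.13434869] ((603.6634521484375, -190.5782470703125), 383.9566650390625)
```

View pics/w1.png

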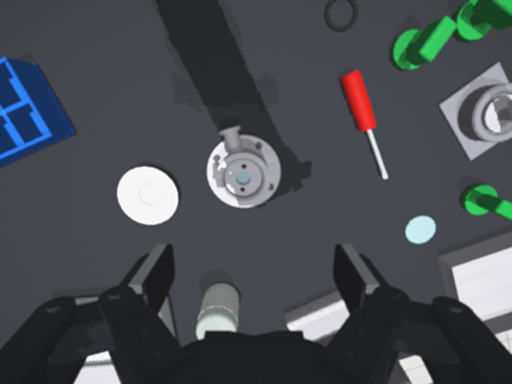

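The wrist view shows the housing at about (243,172) with its hole pair near (243,165) and (243,190). The stub points up to (230,130) in the picture. Now I'll fit the rim and the holes.

```bash
cat >> h.py <<'E'
def circfit(p):
    A=np.c_[2*p,np.ones(len(p))]; s=np.linalg.lstsq(A,(p**2).sum(1),rcond=None)[0]; return s[:2],np.sqrt(s[2]+s[0]**2+s[1]**2)
def annulus(P,z0,z1,c,r):  # circle fit to the outer & inner edge of points in z band near c
    m=(P[...,2]>z0)&(P[...,2]<z1)&(np.hypot(P[...,0]-c[0],P[...,1]-c[1])<r)
    q=P[m][:,:2]; return q
E
python3 - <<'E'
from h import *
z=np.load('w1.npz'); im,d,K,T=z['im'],z['d'],z['K'],z['T']; P=cloud(d,K,T)
q=annulus(P,.055,.066,(.525,-.186),.05); print(len(q),q.mean(0),cv2.minEnclosingCircle((q*1000).astype(np.float32)))
h=cv2.convexHull((q*1000).astype(np.float32))[:,0]; print('hull fit',circfit(h))
g=cv2.cvtColor(im,cv2.COLOR_RGB2GRAY)
c=cv2.resize(im[130:215,200:290],None,fx=7,fy=7,interpolation=cv2.INTER_CUBIC); save(c,'w1c.png')
print(g[158:198,228:260:1][::1,::2])
E
```

```text
1166 [ 0.52328603 -0.18574772] ((524.1522827148438, -185.51380920410156), 36.42340087890625)
hull fit (array([ 523.82517777, -185.65687276]), np.float64(35.942170114761915))
[[157 161 163 161 157 150 145 143 146 148 155 161 165 164 164 152]
 [161 162 161 152 145 141 140 141 141 141 142 147 157 164 165 165]
 [163 160 151 140 142 148 153 156 153 151 143 137 143 160 166 166]
 [162 152 140 142 153 159 163 164 162 161 157 145 137 147 161 165]
 [159 142 142 153 160 162 163 164 163 163 163 157 146 137 148 167]
 [150 140 153 162 163 162 164 153 148 161 165 163 158 142 139 163]
 [140 146 161 163 164 165 164 125 106 149 166 165 164 156 138 153]
 [139 157 162 163 163 164 158  89  54 128 166 166 166 165 146 142]
 [145 164 165 164 164 164 154  72  32 122 165 165 166 166 157 138]
 [156 168 167 167 168 167 159  93  60 138 167 165 166 166 165 145]
 [162 169 167 168 168 169 167 131 111 158 170 168 167 168 168 154]
 [164 165 165 166 166 167 168 159 152 166 168 169 169 169 170 161]
 [164 165 164 164 165 166 167 166 164 167 167 168 167 168 168 166]
 [165 185 165 164 165 164 163 162 162 164 166 166 167 1
[... 1054 characters left out ...]
 167 166 166 166 168 162 129]
 [213 244 233 174 164 166 119  59 118 166 166 167 167 167 152 110]
 [160 241 244 191 163 164 108  32  99 165 167 167 168 166 137  98]
 [131 223 245 201 161 164 123  61 109 165 166 167 168 161 115 100]
 [149 166 238 210 161 163 143 110 134 164 166 165 161 146  98 113]
 [183 128 198 215 161 163 158 149 155 165 164 159 141 120  97 123]
 [201 147 136 181 153 160 159 162 163 163 157 141 114  98 109 131]
 [214 184 128 129 128 143 143 152 154 151 134 117  98 103 123 140]
 [226 207 166 124 102 115 120 128 129 125 109  99 102 119 130 151]
 [237 220 198 164 110  98 100 104 104 100  98 103 121 132 142 160]
 [240 233 218 198 138 107 101 101  99 102 110 120 131 142 157 166]]
```

View pics/w1c.png

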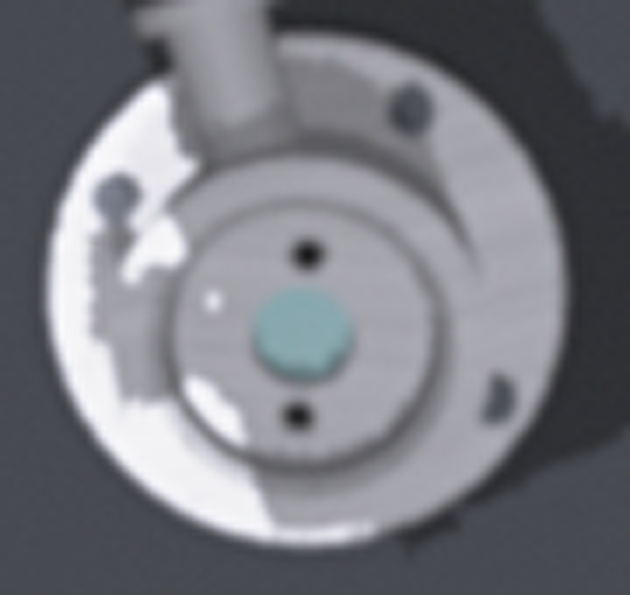

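Here the ring holes are clear at about (243.7,166) and (242.5,189) in full-picture pixels.

```bash
cat >> h.py <<'E'
def holes(im,K,T,c1,c2,z=0.049,r=5,bg=150):
    g=cv2.cvtColor(im,cv2.COLOR_RGB2GRAY).astype(float); o=[]
    for (u,v) in (c1,c2):
        u,v=int(round(u)),int(round(v)); w=np.clip(bg-g[v-r:v+r+1,u-r:u+r+1],0,None); w[w<25]=0
        V,U=np.mgrid[v-r:v+r+1,u-r:u+r+1]; o.append(ray((w*U).sum()/w.sum(),(w*V).sum()/w.sum(),K,T,z)[:2])
    d=o[0]-o[1]; print('holes',np.round(o,4).tolist(),'mid',np.round((o[0]+o[1])/2,4),'sep',round(np.hypot(*d),4),'ang',round(np.degrees(np.arctan2(d[1],d[0])),2)); return o
E
python3 - <<'E'
from h import *
z=np.load('w1.npz'); im,d,K,T=z['im'],z['d'],z['K'],z['T']
holes(im,K,T,(244,166),(242,189),r=4)
z=np.load('top0.npz'); im,d,K,T=z['im'],z['d'],z['K'],z['T']
holes(im,K,T,(340.9,205.2),(335.4,217.2),r=3,bg=170)
# go over the spanner
p=T_tool()[:3,3]; a0=np.arctan2(p[1],p[0]); r0=np.hypot(p[0],p[1]); TT=T_tool(); w=np.degrees(np.arctan2(TT[1,0],TT[0,0]))
x1,y1=.575,.164; r1,a1=np.hypot(x1,y1),np.arctan2(y1,x1); W=[]; N=12
for g in np.arange(1,N+1)/N:
    r=r0+(r1-r0)*g;a=a0+(a1-a0)*g; W.append((r*np.cos(a),r*np.sin(a),p[2]+.01*g,w+(186-w)*g))
plan(W)
E
```

```text
holes [[0.5093, -0.1788], [0.5381, -0.1928]] mid [ 0.5237 -0.1858] sep 0.0321 ang 154.05
holes [[0.5398, -0.195], [0.5092, -0.1788]] mid [ 0.5245 -0.1869] sep 0.0345 ang -27.89
[[-0.002, 0.037, -0.001, -0.293], [-0.002, 0.037, -0.001, -0.293], [-0.002, 0.037, -0.001, -0.293], [-0.001, 0.038, -0.001, -0.293], [-0.001, 0.038, -0.001, -0.293], [-0.0, 0.038, -0.001, -0.293], [-0.0, 0.039, -0.001, -0.293], [0.0, 0.039, -0.001, -0.293], [0.001, 0.039, -0.001, -0.293], [0.001, 0.039, -0.001, -0.293], [0.002, 0.04, -0.001, -0.293], [0.002, 0.04, -0.001, -0.293]]
```

Request:
step_arm(deltas=[[-0.002,0.037,-0.001,-0.29],[-0.002,0.037,-0.001,-0.29],[-0.002,0.037,-0.001,-0.29],[-0.001,0.038,-0.001,-0.29],[-0.001,0.038,-0.001,-0.29],[0,0.038,-0.001,-0.29],[0,0.039,-0.001,-0.29],[0,0.039,-0.001,-0.29],[0.001,0.039,-0.001,-0.29],[0.001,0.039,-0.001,-0.29],[0.002,0.04,-0.001,-0.29],[0.002,0.04,-0.001,-0.29]])

```text
t: 4.28
ee_pos: [0.5889, 0.1367, 0.2656]
orientation: [-0.021, 1.0, -0.003, -0.017]
wrist_force: [0.2, 0.1, 0.9]
finger_gap: 0.0854
```

Request:
step_arm(deltas=[[0,0,0,0],[0,0,0,0]])

```text
t: 4.53
ee_pos: [0.5895, 0.135, 0.2644]
orientation: [-0.02, 1.0, -0.004, -0.018]
wrist_force: [-0.9, 0.8, -0.2]
finger_gap: 0.0853
```

```bash
python3 - <<'E'
from h import *
pose()
im,d,K,T,p=grab('wrist'); save(im,'w2.png'); np.savez('w2.npz',im=im,d=d,K=K,T=T); P=cloud(d,K,T)
C=(.575,.164)
for nm,a,b in [('griptop',.086,.098),('cuprim',.032,.042),('foot',.004,.012)]:
    q=annulus(P,a,b,C,.06); h=cv2.convexHull((q*1000).astype(np.float32))[:,0]
    print(nm,len(q),np.median(P[...,2][(P[...,2]>a)&(P[...,2]<b)]),cv2.minAreaRect((q*1000).astype(np.float32)),circfit(h))
E
```

```text
t 4.53 p [0.5895 0.135  0.2644] yaw -177.75 zax [-0.036  -0.0087 -0.9993] q [ 0.19  0.64 -0.81  1.47  0.46  1.27  0.94] F [-0.9  0.8 -0.2] M [ 0.03 -0.02 -0.03] gap 0.0853
griptop 651 0.09182689918575038 ((574.7261352539062, 163.36439514160156), (46.090965270996094, 20.004480361938477), 7.664927005767822) (array([573.63203273, 163.88645404]), np.float64(20.921018446707535))
cuprim 1535 0.03618193511069942 ((572.9683227539062, 163.30807495117188), (72.95818328857422, 75.4267578125), 15.303595542907715) (array([574.27014648, 163.67488185]), np.float64(37.693411781074694))
foot 1613 0.005981239753505507 ((574.3397827148438, 163.6751708984375), (100.18717193603516, 90.06663513183594), 16.22867202758789) (array([574.65410411, 163.39804937]), np.float64(57.194266006070286))
```

View pics/w2.png

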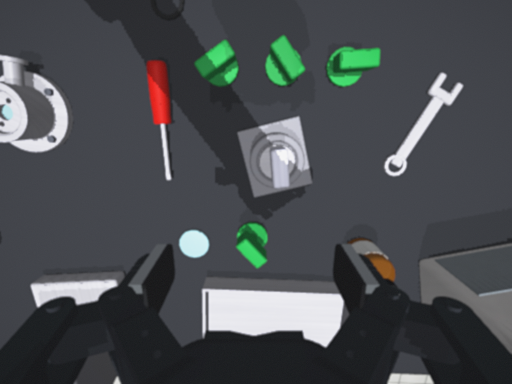

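The wrist view shows the white spanner on its stand at about (278,160). Its grip top measures 46 x 20 mm at 92 mm height, which matches the given sizes, so it's the right one. The tool is drifting in tilt, so I'll plan with the full rotation and watch it.

```bash
cat >> h.py <<'E'
def plan(wps):
    T=T_tool(); M=T[:3,:3]; p=T[:3,3]; w=np.degrees(np.arctan2(M[1,0],M[0,0])); rows=[]
    for (X,Y,Z,W) in wps:
        q=np.array([X,Y,Z]); dw=-((W-w+180)%360-180)
        rows.append([round(float(a),3) for a in M.T@(q-p)/0.75]+[round(float(dw/8),2)])
        M=M@R.from_euler('z',dw,degrees=True).as_matrix(); p=q; w=W
    print(rows)
E
python3 -c "
from h import *
plan([(.5745,.1635,.22,-172.7),(.5745,.1635,.17,-172.7)])"
```

```text
[[0.016, 0.039, 0.06, -0.63], [-0.002, 0.0, 0.067, -0.0]]
```

Request:
step_arm(deltas=[[0.016,0.039,0.06,-0.63],[-0.002,0.0,0.06,0]], grip=70)

```text
t: 4.82
ee_pos: [0.5785, 0.1616, 0.1765]
orientation: [-0.061, 0.998, -0.002, -0.013]
wrist_force: [0.4, -0.8, -0.1]
finger_gap: 0.0595
```

```bash
python3 -c "
from h import *
pose()"
```

```text
t 4.83 p [0.5785 0.1616 0.1765] yaw -173.05 zax [-0.026  -0.006  -0.9996] q [ 0.14  0.72 -0.79  1.6   0.55  1.08  0.89] F [ 0.4 -0.8 -0.1] M [ 0.03 -0.06  0.02] gap 0.0595
```

Request:
step_arm(deltas=[[0,0,0,0],[0,0,0,0]])

```text
t: 5.08
ee_pos: [0.5785, 0.1575, 0.1748]
orientation: [-0.058, 0.998, -0.004, -0.015]
wrist_force: [-0.4, 0.4, 0.2]
finger_gap: 0.0594
```

```bash
python3 -c "
from h import *
pose()"
```

```text
t 5.08 p [0.5785 0.1575 0.1748] yaw -173.35 zax [-0.0304 -0.0096 -0.9995] q [ 0.15  0.72 -0.79  1.6   0.55  1.08  0.89] F [-0.4  0.4  0.2] M [ 0.01 -0.   -0.02] gap 0.0594
```

Request:
step_arm(deltas=[[0,0,0,0],[0,0,0,0],[0,0,0,0]])

```text
t: 5.45
ee_pos: [0.581, 0.1573, 0.1789]
orientation: [-0.056, 0.998, -0.003, -0.012]
wrist_force: [-1.0, -0.1, -0.4]
finger_gap: 0.0601
```

```bash
python3 -c "
from h import *
pose()
plan([(.5745,.1635,.12,-172.7)])"
```

```text
t 5.45 p [0.581  0.1573 0.1789] yaw -173.53 zax [-0.0234 -0.0077 -0.9997] q [ 0.15  0.72 -0.79  1.6   0.55  1.09  0.89] F [-1.  -0.1 -0.4] M [-0.03 -0.04  0.01] gap 0.0601
[[0.006, 0.01, 0.079, -0.1]]
```

```bash
python3 -c "
from h import *
for i in range(6):
    pose(); imaging.get_image('wrist')
pose()"
```

```text
t 5.45 p [0.581  0.1573 0.1789] yaw -173.53 zax [-0.0234 -0.0077 -0.9997] q [ 0.15  0.72 -0.79  1.6   0.55  1.09  0.89] F [-1.  -0.1 -0.4] M [-0.03 -0.04  0.01] gap 0.0601
t 5.5 p [0.5811 0.1574 0.179 ] yaw -173.52 zax [-0.0233 -0.0076 -0.9997] q [ 0.15  0.72 -0.79  1.6   0.55  1.09  0.89] F [ 0.  -0.5  0.4] M [ 0.02 -0.03 -0.  ] gap 0.0601
t 5.55 p [0.5808 0.1574 0.1786] yaw -173.52 zax [-0.0239 -0.0078 -0.9997] q [ 0.15  0.72 -0.79  1.6   0.55  1.09  0.89] F [-0.2  1.1  0.5] M [ 0.02  0.01 -0.03] gap 0.0597
t 5.6 p [0.5806 0.1574 0.1784] yaw -173.5 zax [-0.0245 -0.0079 -0.9997] q [ 0.15  0.72 -0.79  1.6   0.55  1.09  0.89] F [ 1.   0.3 -0.5] M [ 0.04 -0.03 -0.03] gap 0.0597
t 5.65 p [0.5805 0.1573 0.1782] yaw -173.5 zax [-0.0248 -0.0081 -0.9997] q [ 0.15  0.72 -0.79  1.6   0.55  1.09  0.89] F [ 0.4 -0.2  0.5] M [-0.01  0.01  0.02] gap 0.0598
t 5.7 p [0.5805 0.1573 0.178 ] yaw -173.51 zax [-0.0251 -0.0082 -0.9997] q [ 0.15  0.72 -0.79  1.6   0.55  1.09  0.89] F [ 1.  -0.2 -0.3] M [-0.   -0.03 -0.02] gap 0.06
t 5.75 p [0.5805 0.1572 0.1779] yaw -173.5 zax [-0.0253 -0.0083 -0.9996] q [ 0.15  0.72 -0.79  1.6   0.55  1.09  0.89] F [ 0.3  0.  -0.1] M [-0.   -0.02  0.01] gap 0.0598
```

```bash
cat >> h.py <<'E'
def settle(n=4):
    for i in range(n): imaging.get_image('top')
    pose()
E
python3 -c "
from h import *
plan([(.5745,.1635,.14,-172.7),(.5745,.1635,.11,-172.7)])"
```

```text
[[0.006, 0.009, 0.051, -0.1], [-0.001, 0.0, 0.04, -0.0]]
```

Request:
step_arm(deltas=[[0.006,0.009,0.051,-0.1],[-0.001,0.0,0.04,0]])

```text
t: 6.0
ee_pos: [0.5763, 0.1644, 0.1109]
orientation: [-0.064, 0.998, -0.002, -0.01]
wrist_force: [-0.7, -0.1, -0.3]
finger_gap: 0.0597
```

```bash
python3 -c "
from h import *
settle()
plan([(.5745,.1635,.085,-172.7),(.5745,.1635,.056,-172.7)])"
```

```text
t 6.2 p [0.5772 0.1641 0.1122] yaw -172.79 zax [-0.0184 -0.0053 -0.9998] q [ 0.11  0.79 -0.74  1.67  0.62  0.95  0.83] F [ 1.4 -0.2  0.9] M [-0.   -0.06  0.04] gap 0.0597
[[0.003, -0.0, 0.036, -0.01], [-0.001, 0.0, 0.039, -0.0]]
```

Request:
step_arm(deltas=[[0.003,0,0.036,-0.01],[-0.001,0.0,0.037,0]])

```text
t: 6.45
ee_pos: [0.579, 0.1661, 0.0622]
orientation: [-0.063, 0.998, 0.0, -0.004]
wrist_force: [-0.2, -0.1, -0.2]
finger_gap: 0.0598
```

```bash
python3 -c "
from h import *
settle()
plan([(.5745,.1635,.056,-172.7)])"
```

```text
t 6.65 p [0.5785 0.166  0.0622] yaw -172.76 zax [-9.1e-03 -7.0e-04 -1.0e+00] q [ 0.09  0.85 -0.69  1.71  0.69  0.85  0.78] F [-0.4  0.2  0.4] M [ 0.03 -0.01 -0.02] gap 0.0599
[[0.006, -0.003, 0.008, -0.01]]
```

Request:
step_arm(deltas=[[0.006,-0.003,0.008,-0.01]])

```text
t: 6.78
ee_pos: [0.5757, 0.1643, 0.0582]
orientation: [-0.064, 0.998, 0.001, -0.002]
wrist_force: [-0.0, -0.2, -0.0]
finger_gap: 0.0595
```

```bash
python3 -c "
from h import *
settle()
plan([(.5745,.1635,.056,-172.7)])"
```

```text
t 6.97 p [0.5744 0.1631 0.0568] yaw -172.69 zax [-8.3e-03 -7.0e-04 -1.0e+00] q [ 0.09  0.85 -0.69  1.73  0.7   0.83  0.77] F [ 0.7  0.4 -0.4] M [ 0.06 -0.07 -0.03] gap 0.0601
[[-0.0, 0.0, 0.001, 0.0]]
```

Request:
step_arm(deltas=[[0,0,0.001,0]], grip=0, force=70)

```text
t: 7.1
ee_pos: [0.5747, 0.1632, 0.0564]
orientation: [-0.064, 0.998, 0.0, -0.004]
wrist_force: [-0.5, 0.2, -0.3]
finger_gap: 0.0429
```

```bash
python3 -c "
from h import *
settle(8);settle(3)"
```

```text
t 7.5 p [0.5746 0.1634 0.0563] yaw -172.68 zax [-7.7e-03 -2.0e-04 -1.0e+00] q [ 0.09  0.85 -0.69  1.73  0.7   0.83  0.77] F [ 0.8 -0.3  2.7] M [ 0.01 -0.01  0.  ] gap 0.0193
t 7.65 p [0.5747 0.1634 0.0563] yaw -172.68 zax [-7.6e-03 -2.0e-04 -1.0e+00] q [ 0.09  0.85 -0.69  1.73  0.7   0.83  0.77] F [1.  1.1 3.3] M [-0.08 -0.03 -0.03] gap 0.0193
```

Request:
step_arm(deltas=[[0,0,-0.04,0],[0,0,-0.06,0],[0,0,-0.05,0]])

```text
t: 8.02
ee_pos: [0.5717, 0.1602, 0.1648]
orientation: [-0.064, 0.998, -0.003, -0.011]
wrist_force: [0.2, 1.0, -2.6]
finger_gap: 0.0193
```

```bash
python3 -c "
from h import *
settle(4)
p=T_tool()[:3,3];W=[]
for g in np.arange(1,9)/8: W.append((p[0]+(.5237-p[0])*g,p[1]+(-.1858-p[1])*g,p[2]+(.16-p[2])*g,187.3+(154.05-187.3)*g))
plan(W)"
```

```text
t 8.22 p [0.5719 0.1601 0.1637] yaw -172.68 zax [-0.0213 -0.007  -0.9997] q [ 0.14  0.72 -0.78  1.64  0.57  1.04  0.88] F [-0.8 -0.1 -3.5] M [ 0.02  0.02 -0.01] gap 0.0186
[[0.015, -0.056, 0.001, 0.52], [0.011, -0.057, 0.001, 0.52], [0.007, -0.058, 0.001, 0.52], [0.003, -0.058, 0.001, 0.52], [-0.001, -0.058, 0.001, 0.52], [-0.006, -0.058, 0.001, 0.52], [-0.01, -0.057, 0.001, 0.52], [-0.014, -0.056, 0.001, 0.52]]
```

Request:
step_arm(deltas=[[0.015,-0.056,0.001,0.52],[0.011,-0.057,0.001,0.52],[0.007,-0.058,0.001,0.52],[0.003,-0.058,0.001,0.52],[-0.001,-0.058,0.001,0.52],[-0.006,-0.058,0.001,0.52],[-0.01,-0.057,0.001,0.52]])

```text
t: 9.1
ee_pos: [0.5167, -0.1494, 0.1448]
orientation: [0.192, 0.981, -0.008, -0.025]
wrist_force: [0.4, 0.1, -2.7]
finger_gap: 0.0191
```

```bash
python3 -c "
from h import *
settle(5)
plan([(.5237,-.1858,.14,154.05)])"
```

```text
t 9.35 p [ 0.5177 -0.147   0.1456] yaw 157.94 zax [-0.051  -0.0041 -0.9987] q [ 0.65  0.65 -0.67  1.8   0.5   0.92  0.93] F [ 0.6  0.6 -2.2] M [ 0.07 -0.09  0.  ] gap 0.0193
[[-0.027, -0.045, 0.007, 0.49]]
```

Request:
step_arm(deltas=[[-0.014,-0.022,0,0.25],[-0.013,-0.022,0,0.24]])

```text
t: 9.6
ee_pos: [0.5241, -0.1831, 0.1448]
orientation: [0.222, 0.975, -0.007, -0.025]
wrist_force: [-0.4, -0.3, -2.5]
finger_gap: 0.0189
```

```bash
python3 -c "
from h import *
pose();settle(2);settle(2);settle(4)"
```

```text
t 9.6 p [ 0.5241 -0.1831  0.1448] yaw 154.26 zax [-0.0519 -0.0022 -0.9986] q [ 0.69  0.67 -0.65  1.75  0.49  0.94  0.95] F [-0.4 -0.3 -2.5] M [ 0.   -0.12  0.02] gap 0.0189
t 9.7 p [ 0.5239 -0.1858  0.1447] yaw 154.0 zax [-0.0517 -0.0038 -0.9987] q [ 0.69  0.67 -0.65  1.75  0.49  0.94  0.95] F [ 0.   0.5 -3. ] M [-0.06 -0.06 -0.01] gap 0.019
t 9.8 p [ 0.5238 -0.1824  0.145 ] yaw 154.25 zax [-0.0516 -0.0012 -0.9987] q [ 0.69  0.67 -0.65  1.75  0.49  0.94  0.95] F [-0.1  0.1 -3.8] M [ 0.02 -0.12  0.  ] gap 0.0192
t 10.0 p [ 0.5239 -0.1812  0.1454] yaw 154.4 zax [-0.0512 -0.0012 -0.9987] q [ 0.69  0.67 -0.65  1.75  0.49  0.94  0.95] F [-0.6  0.4 -3.4] M [ 0.03 -0.02  0.04] gap 0.0191
```

Request:
step_arm(deltas=[[0,0,-0.08,0]])

```text
t: 10.12
ee_pos: [0.5232, -0.1811, 0.2017]
orientation: [0.221, 0.975, -0.006, -0.031]
wrist_force: [0.5, -1.9, -1.8]
finger_gap: 0.0191
```

```bash
python3 -c "
from h import *
pose();settle(2);settle(4)"
```

```text
t 10.12 p [ 0.5232 -0.1811  0.2017] yaw 154.44 zax [-0.0629  0.0014 -0.998 ] q [ 0.71  0.61 -0.69  1.68  0.43  1.08  1.  ] F [ 0.5 -1.9 -1.8] M [-0.14 -0.2   0.03] gap 0.0191
t 10.22 p [ 0.5317 -0.1798  0.2114] yaw 154.49 zax [-0.0376 -0.0029 -0.9993] q [ 0.71  0.6  -0.7   1.67  0.43  1.07  1.  ] F [ 1.2 -0.  -3.1] M [ 0.05 -0.21  0.01] gap 0.0193
t 10.43 p [ 0.5258 -0.1811  0.2044] yaw 154.42 zax [-0.0537 -0.0013 -0.9986] q [ 0.71  0.6  -0.69  1.68  0.43  1.07  1.  ] F [-0.5  0.1 -3.5] M [-0.01 -0.11  0.01] gap 0.0191
```

Request:
step_arm(deltas=[[0,0,0.02,0],[0,0,0.02,0],[0,0,0.02,0],[0,0,0.02,0]])

```text
t: 10.92
ee_pos: [0.5198, -0.181, 0.1373]
orientation: [0.221, 0.975, -0.006, -0.029]
wrist_force: [0.1, 0.9, -2.5]
finger_gap: 0.0193
```

```bash
python3 -c "
from h import *
pose();settle(2);settle(4)"
```

```text
t 10.93 p [ 0.5198 -0.181   0.1373] yaw 154.43 zax [-6.010e-02  4.000e-04 -9.982e-01] q [ 0.69  0.68 -0.65  1.76  0.5   0.93  0.94] F [ 0.1  0.9 -2.5] M [ 0.04 -0.08  0.01] gap 0.0193
t 11.03 p [ 0.5184 -0.181   0.1364] yaw 154.43 zax [-0.0641  0.0011 -0.9979] q [ 0.69  0.68 -0.65  1.77  0.5   0.94  0.94] F [-1.2 -0.5 -2.8] M [ 0.04 -0.08 -0.  ] gap 0.0194
t 11.22 p [ 0.5212 -0.181   0.1397] yaw 154.43 zax [-5.690e-02 -3.000e-04 -9.984e-01] q [ 0.69  0.67 -0.65  1.76  0.5   0.94  0.94] F [-0.5 -0.2 -1.4] M [-0.03 -0.13  0.07] gap 0.019
```

Request:
step_arm(deltas=[[0,0,-0.08,0]])

```text
t: 11.35
ee_pos: [0.5214, -0.1814, 0.1968]
orientation: [0.221, 0.975, -0.007, -0.033]
wrist_force: [1.0, -0.2, -2.0]
finger_gap: 0.0189
```

```bash
python3 -c "
from h import *
settle(2)"
```

```text
t 11.45 p [ 0.53   -0.1803  0.2065] yaw 154.46 zax [-0.0414 -0.0028 -0.9991] q [ 0.71  0.6  -0.7   1.68  0.44  1.07  0.99] F [ 1.8  0.5 -2.2] M [ 0.07 -0.23 -0.  ] gap 0.0189
```

Request:
step_arm(deltas=[[0,0,0,0]])

```text
t: 11.58
ee_pos: [0.5301, -0.1806, 0.2073]
orientation: [0.221, 0.975, -0.006, -0.019]
wrist_force: [0.4, 0.1, -3.6]
finger_gap: 0.0194
```

```bash
python3 -c "
from h import *
pose();settle(2);settle(2);settle(2);settle(2)"
```

```text
t 11.57 p [ 0.5301 -0.1806  0.2073] yaw 154.45 zax [-0.0402 -0.0038 -0.9992] q [ 0.71  0.6  -0.69  1.68  0.44  1.07  1.  ] F [ 0.4  0.1 -3.6] M [ 0.09 -0.01 -0.02] gap 0.0194
t 11.68 p [ 0.5302 -0.1802  0.2069] yaw 154.47 zax [-0.0403 -0.0031 -0.9992] q [ 0.71  0.6  -0.69  1.68  0.44  1.06  1.  ] F [-0.3  0.3 -2.6] M [-0.01 -0.11  0.04] gap 0.0195
t 11.78 p [ 0.5293 -0.1804  0.2057] yaw 154.46 zax [-0.0433 -0.0025 -0.9991] q [ 0.71  0.6  -0.69  1.68  0.44  1.07  1.  ] F [-0.4 -0.  -2.9] M [ 0.01 -0.05  0.06] gap 0.019
t 11.88 p [ 0.5293 -0.1804  0.2055] yaw 154.45 zax [-0.0435 -0.0023 -0.999 ] q [ 0.71  0.6  -0.69  1.68  0.44  1.07  1.  ] F [ 0.2  1.  -2.6] M [ 0.   -0.03  0.08] gap 0.0191
t 11.97 p [ 0.5295 -0.1804  0.2057] yaw 154.46 zax [-0.043  -0.0023 -0.9991] q [ 0.71  0.6  -0.69  1.68  0.44  1.07  1.  ] F [ 0.4 -0.9 -3. ] M [ 0.02 -0.1  -0.02] gap 0.0189
```

Request:
step_arm(deltas=[[0,0,0.08,0],[0,0,0,0]])

```text
t: 12.22
ee_pos: [0.5273, -0.1812, 0.1447]
orientation: [0.221, 0.975, -0.006, -0.02]
wrist_force: [0.1, -0.2, -1.8]
finger_gap: 0.0191
```

```bash
python3 -c "
from h import *
pose();settle(2);settle(3)"
```

```text
t 12.22 p [ 0.5273 -0.1812  0.1447] yaw 154.41 zax [-0.0425 -0.0027 -0.9991] q [ 0.69  0.67 -0.65  1.75  0.5   0.94  0.94] F [ 0.1 -0.2 -1.8] M [-0.03 -0.05  0.05] gap 0.0191
t 12.32 p [ 0.5332 -0.1806  0.1502] yaw 154.44 zax [-0.0276 -0.0044 -0.9996] q [ 0.69  0.66 -0.66  1.74  0.5   0.93  0.94] F [ 0.2  0.6 -1.9] M [ 0.01 -0.11  0.  ] gap 0.0195
t 12.47 p [ 0.5336 -0.1808  0.1514] yaw 154.43 zax [-0.0255 -0.0056 -0.9997] q [ 0.69  0.66 -0.66  1.74  0.5   0.93  0.94] F [ 0.6 -0.2 -2.7] M [ 0.08 -0.02  0.  ] gap 0.0191
```

Request:
step_arm(deltas=[[0,0,-0.08,0]])

```text
t: 12.6
ee_pos: [0.5323, -0.181, 0.2093]
orientation: [0.221, 0.975, -0.006, -0.016]
wrist_force: [0.9, -1.3, -1.7]
finger_gap: 0.019
```

```bash
python3 -c "
from h import *
settle(2)"
```

```text
t 12.7 p [ 0.5409 -0.1796  0.2195] yaw 154.46 zax [-0.0084 -0.0084 -0.9999] q [ 0.71  0.59 -0.7   1.66  0.44  1.06  1.  ] F [ 1.3  0.  -2. ] M [ 0.08 -0.18  0.04] gap 0.0191
```

Request:
step_arm(deltas=[[0,0,0,0],[0,0,0.08,0],[0,0,0,0]])

```text
t: 13.08
ee_pos: [0.5411, -0.1811, 0.1611]
orientation: [0.221, 0.975, -0.006, -0.001]
wrist_force: [-0.4, -0.2, -2.6]
finger_gap: 0.0192
```

```bash
python3 -c "
from h import *
pose();settle(2);settle(3)"
```

```text
t 13.07 p [ 0.5411 -0.1811  0.1611] yaw 154.41 zax [-0.004  -0.0116 -0.9999] q [ 0.69  0.65 -0.66  1.73  0.5   0.93  0.94] F [-0.4 -0.2 -2.6] M [-0.02  0.04  0.01] gap 0.0192
t 13.18 p [ 0.5469 -0.1804  0.1667] yaw 154.44 zax [ 0.0106 -0.013  -0.9999] q [ 0.69  0.64 -0.67  1.72  0.5   0.93  0.94] F [ 0.5  0.1 -1.8] M [ 0.08 -0.07  0.03] gap 0.0195
t 13.32 p [ 0.5473 -0.1805  0.1677] yaw 154.43 zax [ 0.0124 -0.0138 -0.9998] q [ 0.69  0.64 -0.67  1.72  0.5   0.93  0.94] F [-0.8  0.5 -2.6] M [-0.01  0.04  0.01] gap 0.0191
```

```bash
cat >> h.py <<'E'
def Rg():
    z=np.array([-7.6e-3,-2e-4,-1]); z/=np.linalg.norm(z); a=np.radians(-172.68); x=np.array([np.cos(a),np.sin(a),0]); x-=z*(x@z); x/=np.linalg.norm(x)
    return np.c_[x,np.cross(z,x),z]
tT=Rg().T@(np.array([.5745,.1635,.024])-np.array([.5747,.1634,.0563]))
gT=Rg().T@(np.array([.5745,.1635,.075])-np.array([.5747,.1634,.0563]))
def spn():
    T=T_tool(); tip=T[:3,:3]@tT+T[:3,3]; g=T[:3,:3]@gT+T[:3,3]; a=(g-tip)/.051
    print('tip',np.round(tip,4),'grip',np.round(g,4),'tilt',np.round(a[:2],4)); return tip
def tipplan(X,Y,Z,W):
    pose(); tip=spn(); T=T_tool(); w=np.degrees(np.arctan2(T[1,0],T[0,0])); dw=-((W-w+180)%360-180)
    R2=T[:3,:3]@R.from_euler('z',dw,degrees=True).as_matrix(); p2=np.array([X,Y,Z])-R2@tT
    print('row',np.round(T[:3,:3].T@(p2-T[:3,3])/.75,3).tolist(),round(dw/8,2))
E
python3 -c "
from h import *
tipplan(.5237,-.1858,.1,154.05)"
```

```text
t 13.32 p [ 0.5473 -0.1805  0.1677] yaw 154.43 zax [ 0.0124 -0.0138 -0.9998] q [ 0.69  0.64 -0.67  1.72  0.5   0.93  0.94] F [-0.8  0.5 -2.6] M [-0.01  0.04  0.01] gap 0.0191
tip [ 0.5478 -0.1809  0.1354] grip [ 0.5469 -0.18    0.1863] tilt [-0.0189  0.0178]
row [0.027, -0.019, 0.047] 0.05
```

Request:
step_arm(deltas=[[0.027,-0.019,0.047,0.05]])

```text
t: 13.45
ee_pos: [0.5287, -0.1844, 0.136]
orientation: [0.224, 0.974, -0.005, 0.014]
wrist_force: [-0.0, -0.3, -3.5]
finger_gap: 0.0195
```

```bash
python3 -c "
from h import *
pose();settle(4)
tipplan(.5237,-.1858,.075,154.05)"
```

```text
t 13.45 p [ 0.5287 -0.1844  0.136 ] yaw 154.08 zax [ 0.0254 -0.0152 -0.9996] q [ 0.7   0.65 -0.64  1.81  0.54  0.82  0.91] F [-0.  -0.3 -3.5] M [-0.04  0.08  0.02] gap 0.0195
t 13.65 p [ 0.5239 -0.1854  0.1331] yaw 154.0 zax [ 0.0136 -0.0143 -0.9998] q [ 0.7   0.66 -0.64  1.82  0.53  0.83  0.91] F [-0.1  0.7 -2.1] M [ 0.03 -0.01  0.02] gap 0.0193
t 13.65 p [ 0.5239 -0.1854  0.1331] yaw 154.0 zax [ 0.0136 -0.0143 -0.9998] q [ 0.7   0.66 -0.64  1.82  0.53  0.83  0.91] F [-0.1  0.7 -2.1] M [ 0.03 -0.01  0.02] gap 0.0193
tip [ 0.5244 -0.1858  0.1008] grip [ 0.5234 -0.1849  0.1518] tilt [-0.02    0.0183]
row [0.002, -0.0, 0.034] -0.01
```

Request:
step_arm(deltas=[[0.002,0,0.034,-0.01]])

```text
t: 13.78
ee_pos: [0.5273, -0.1852, 0.1109]
orientation: [0.224, 0.974, -0.005, 0.013]
wrist_force: [-0.6, -0.4, -2.9]
finger_gap: 0.0193
```

```bash
python3 -c "
from h import *
settle(5)
tipplan(.5237,-.1858,.055,154.05)
im,d,K,T,p=grab('wrist'); np.savez('w3.npz',im=im,d=d,K=K,T=T); save(im,'w3.png')"
```

```text
t 14.03 p [ 0.5245 -0.185   0.109 ] yaw 154.09 zax [ 0.0167 -0.0145 -0.9998] q [ 0.68  0.69 -0.61  1.84  0.57  0.77  0.88] F [ 0.5  0.2 -2.8] M [ 0.    0.03 -0.06] gap 0.0192
t 14.03 p [ 0.5245 -0.185   0.109 ] yaw 154.09 zax [ 0.0167 -0.0145 -0.9998] q [ 0.68  0.69 -0.61  1.84  0.57  0.77  0.88] F [ 0.5  0.2 -2.8] M [ 0.    0.03 -0.06] gap 0.0192
tip [ 0.5252 -0.1854  0.0767] grip [ 0.524  -0.1844  0.1277] tilt [-0.0231  0.0185]
row [0.002, -0.001, 0.029] 0.01
```

View pics/w3.png

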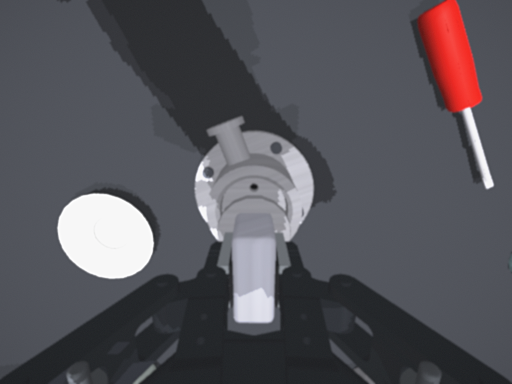

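The wrist view shows the spanner over the bore, with the near ring hole visible at (254,187) just in front of the disc. I'll check that hole and the grip's lateral position in this same view.

```bash
python3 - <<'E'
from h import *
z=np.load('w3.npz'); im,d,K,T=z['im'],z['d'],z['K'],z['T']
g=cv2.cvtColor(im,cv2.COLOR_RGB2GRAY).astype(float); r=5;u,v=254,187
w=np.clip(130-g[v-r:v+r+1,u-r:u+r+1],0,None); w[w<25]=0; V,U=np.mgrid[v-r:v+r+1,u-r:u+r+1]
h=ray((w*U).sum()/w.sum(),(w*V).sum()/w.sum(),K,T,.049); print('hole',h, w.sum())
TT=T_tool(); print('hole in tool',TT[:3,:3].T@(h-TT[:3,3]))
P=cloud(d,K,T); q=P.reshape(-1,3); L=(q-TT[:3,3])@TT[:3,:3]
m=(L[:,2]>-.05)&(L[:,2]<-.030)&(abs(L[:,0])<.04)&(abs(L[:,1])<.02); m&=(im.reshape(-1,3).min(1)>110)
print('grip top in tool',m.sum(),cv2.minAreaRect((L[m][:,:2]*1000).astype(np.float32)),np.median(L[m][:,2]))
# rim again
qq=annulus(P,.056,.064,(.524,-.186),.045); hh=cv2.convexHull((qq*1000).astype(np.float32))[:,0]; print('rim',len(qq),circfit(hh))
E
```

```text
hole [ 0.50896774 -0.17834996  0.049     ] 3032.0
hole in tool [ 0.01807675 -0.00041633  0.05965396]
grip top in tool 3806 ((0.1596832275390625, 1.1679973602294922), (28.84614372253418, 46.95575714111328), 81.9084243774414) -0.03568059838229297
rim 2259 (array([ 523.71447534, -185.60981078]), np.float64(35.94103803869508))
```

Request:
step_arm(deltas=[[0.002,-0.001,0.028,0.01]])

```text
t: 14.2
ee_pos: [0.5258, -0.1856, 0.0904]
orientation: [0.225, 0.974, -0.005, 0.013]
wrist_force: [-1.2, -0.1, -2.8]
finger_gap: 0.0195
```

```bash
python3 -c "
from h import *
pose();settle(5)
tipplan(.5237,-.1857,.049,154.05)"
```

```text
t 14.2 p [ 0.5258 -0.1856  0.0904] yaw 154.0 zax [ 0.0233 -0.0161 -0.9996] q [ 0.67  0.71 -0.59  1.86  0.6   0.73  0.86] F [-1.2 -0.1 -2.8] M [0.03 0.08 0.01] gap 0.0195
t 14.45 p [ 0.5239 -0.1853  0.089 ] yaw 154.02 zax [ 0.0184 -0.0149 -0.9997] q [ 0.67  0.71 -0.59  1.86  0.6   0.73  0.86] F [ 0.2  0.5 -1.8] M [0.06 0.04 0.  ] gap 0.0195
t 14.45 p [ 0.5239 -0.1853  0.089 ] yaw 154.02 zax [ 0.0184 -0.0149 -0.9997] q [ 0.67  0.71 -0.59  1.86  0.6   0.73  0.86] F [ 0.2  0.5 -1.8] M [0.06 0.04 0.  ] gap 0.0195
tip [ 0.5246 -0.1857  0.0567] grip [ 0.5233 -0.1848  0.1076] tilt [-0.0248  0.0189]
row [0.001, -0.0, 0.01] -0.0
```

Request:
step_arm(deltas=[[0.002,-0.001,0.007,0]])

```text
t: 14.58
ee_pos: [0.5235, -0.1854, 0.0848]
orientation: [0.225, 0.974, -0.005, 0.012]
wrist_force: [0.5, 1.0, -2.3]
finger_gap: 0.0194
```

```bash
python3 -c "
from h import *
settle(5)
tipplan(.5237,-.1857,.048,154.05)"
```

```text
t 14.82 p [ 0.5224 -0.1855  0.0838] yaw 154.02 zax [ 0.0186 -0.015  -0.9997] q [ 0.66  0.72 -0.58  1.87  0.6   0.72  0.85] F [ 1.1  0.4 -3. ] M [0.02 0.05 0.05] gap 0.019
t 14.82 p [ 0.5224 -0.1855  0.0838] yaw 154.02 zax [ 0.0186 -0.015  -0.9997] q [ 0.66  0.72 -0.58  1.87  0.6   0.72  0.85] F [ 1.1  0.4 -3. ] M [0.02 0.05 0.05] gap 0.019
tip [ 0.5231 -0.1859  0.0515] grip [ 0.5218 -0.1849  0.1025] tilt [-0.0251  0.019 ]
row [-0.0, 0.001, 0.005] -0.0
```

Request:
step_arm(deltas=[[-0.0005,0.0005,0.004,0]])

```text
t: 14.95
ee_pos: [0.5233, -0.1854, 0.0811]
orientation: [0.225, 0.974, -0.005, 0.011]
wrist_force: [-0.5, -0.1, -2.8]
finger_gap: 0.0193
```

```bash
python3 -c "
from h import *
settle(4);settle(1)
tipplan(.5237,-.1857,.046,154.05)"
```

```text
t 15.15 p [ 0.5229 -0.1853  0.0807] yaw 154.02 zax [ 0.0184 -0.0149 -0.9997] q [ 0.66  0.72 -0.58  1.87  0.61  0.71  0.85] F [ 0.1  0.6 -2.4] M [ 0.01  0.07 -0.02] gap 0.019
t 15.2 p [ 0.523  -0.1853  0.0808] yaw 154.02 zax [ 0.0186 -0.0149 -0.9997] q [ 0.66  0.72 -0.58  1.87  0.61  0.71  0.85] F [-0.5  0.5 -3.2] M [ 0.    0.08 -0.02] gap 0.0193
t 15.2 p [ 0.523  -0.1853  0.0808] yaw 154.02 zax [ 0.0186 -0.0149 -0.9997] q [ 0.66  0.72 -0.58  1.87  0.61  0.71  0.85] F [-0.5  0.5 -3.2] M [ 0.    0.08 -0.02] gap 0.0193
tip [ 0.5237 -0.1857  0.0485] grip [ 0.5224 -0.1847  0.0995] tilt [-0.025   0.0189]
row [0.0, -0.0, 0.003] -0.0
```

Request:
step_arm(deltas=[[0,0,0.003,0]])

```text
t: 15.32
ee_pos: [0.5232, -0.1853, 0.0786]
orientation: [0.225, 0.974, -0.005, 0.011]
wrist_force: [-0.4, 0.1, -2.4]
finger_gap: 0.0189
```

```bash
python3 -c "
from h import *
settle(4);settle(1)
tipplan(.5237,-.1857,.044,154.05)"
```

```text
t 15.53 p [ 0.5229 -0.1853  0.0785] yaw 154.02 zax [ 0.0183 -0.0149 -0.9997] q [ 0.66  0.73 -0.58  1.87  0.61  0.71  0.84] F [-0.3 -0.2 -2.4] M [ 0.04  0.04 -0.01] gap 0.0189
t 15.57 p [ 0.523  -0.1853  0.0785] yaw 154.02 zax [ 0.0186 -0.0149 -0.9997] q [ 0.66  0.73 -0.58  1.87  0.61  0.71  0.84] F [ 0.   0.3 -2.7] M [-0.03  0.01  0.03] gap 0.0194
t 15.57 p [ 0.523  -0.1853  0.0785] yaw 154.02 zax [ 0.0186 -0.0149 -0.9997] q [ 0.66  0.73 -0.58  1.87  0.61  0.71  0.84] F [ 0.   0.3 -2.7] M [-0.03  0.01  0.03] gap 0.0194
tip [ 0.5237 -0.1857  0.0462] grip [ 0.5225 -0.1847  0.0972] tilt [-0.025   0.0189]
row [0.0, -0.0, 0.003] -0.0
```

Request:
step_arm(deltas=[[0,0,0.003,0]])

```text
t: 15.7
ee_pos: [0.5233, -0.1853, 0.0764]
orientation: [0.225, 0.974, -0.005, 0.011]
wrist_force: [-0.1, -0.2, -2.8]
finger_gap: 0.0193
```

```bash
python3 -c "
from h import *
settle(4);settle(1)
tipplan(.5237,-.1857,.0425,154.05)"
```

```text
t 15.9 p [ 0.523  -0.1853  0.0762] yaw 154.02 zax [ 0.0183 -0.0148 -0.9997] q [ 0.66  0.73 -0.57  1.87  0.61  0.7   0.84] F [-0.4 -0.3 -1.8] M [0.04 0.03 0.02] gap 0.0193
t 15.95 p [ 0.523  -0.1853  0.0762] yaw 154.02 zax [ 0.0184 -0.0149 -0.9997] q [ 0.66  0.73 -0.57  1.87  0.61  0.7   0.84] F [ 0.4  0.4 -3.3] M [0.03 0.01 0.02] gap 0.0195
t 15.95 p [ 0.523  -0.1853  0.0762] yaw 154.02 zax [ 0.0184 -0.0149 -0.9997] q [ 0.66  0.73 -0.57  1.87  0.61  0.7   0.84] F [ 0.4  0.4 -3.3] M [0.03 0.01 0.02] gap 0.0195
tip [ 0.5237 -0.1857  0.0439] grip [ 0.5225 -0.1848  0.0949] tilt [-0.0249  0.0189]
row [0.0, 0.0, 0.002] -0.0
```

Request:
step_arm(deltas=[[0,0,0.0018,0]])

```text
t: 16.08
ee_pos: [0.5232, -0.1853, 0.0751]
orientation: [0.225, 0.974, -0.005, 0.011]
wrist_force: [-0.4, -0.5, -0.8]
finger_gap: 0.0192
```

```bash
python3 -c "
from h import *
settle(4);settle(1);spn()"
```

```text
t 16.27 p [ 0.5232 -0.1853  0.0751] yaw 154.02 zax [ 0.0187 -0.015  -0.9997] q [ 0.66  0.73 -0.57  1.87  0.61  0.7   0.84] F [-0.7 -0.4 -0.7] M [0.05 0.13 0.  ] gap 0.0192
t 16.32 p [ 0.5232 -0.1853  0.0751] yaw 154.02 zax [ 0.0187 -0.015  -0.9997] q [ 0.66  0.73 -0.57  1.87  0.61  0.7   0.84] F [-0.4  0.4  0. ] M [0.1  0.08 0.01] gap 0.0192
tip [ 0.5239 -0.1857  0.0428] grip [ 0.5226 -0.1848  0.0938] tilt [-0.0252  0.019 ]
```

Request:
step_arm(deltas=[[0,0,0,0.7],[0,0,0,0.7]])

```text
t: 16.58
ee_pos: [0.5234, -0.1847, 0.0753]
orientation: [0.321, 0.947, -0.003, 0.011]
wrist_force: [-1.5, -0.6, -1.5]
finger_gap: 0.0189
```

```bash
python3 -c "
from h import *
pose();settle(4);settle(1);tipplan(.5237,-.1857,.0425,120)"
```

```text
t 16.57 p [ 0.5234 -0.1847  0.0753] yaw 142.55 zax [ 0.0195 -0.0139 -0.9997] q [ 0.62  0.72 -0.52  1.87  0.56  0.68  0.68] F [-1.5 -0.6 -1.5] M [-0.01  0.22  0.12] gap 0.0189
t 16.77 p [ 0.5234 -0.1847  0.0753] yaw 142.81 zax [ 0.0194 -0.014  -0.9997] q [ 0.62  0.72 -0.52  1.87  0.56  0.68  0.69] F [ 1.  -0.2 -1.9] M [0.09 0.19 0.12] gap 0.0191
t 16.82 p [ 0.5234 -0.1847  0.0752] yaw 142.79 zax [ 0.0194 -0.0139 -0.9997] q [ 0.63  0.72 -0.52  1.87  0.56  0.68  0.69] F [ 0.4  0.3 -1. ] M [0.1  0.17 0.15] gap 0.0192
t 16.82 p [ 0.5234 -0.1847  0.0752] yaw 142.79 zax [ 0.0194 -0.0139 -0.9997] q [ 0.63  0.72 -0.52  1.87  0.56  0.68  0.69] F [ 0.4  0.3 -1. ] M [0.1  0.17 0.15] gap 0.0192
tip [ 0.5242 -0.1851  0.0429] grip [ 0.5229 -0.1841  0.0939] tilt [-0.025   0.0191]
row [0.0, -0.001, 0.001] 2.85
```

Request:
step_arm(deltas=[[0,-0.001,0.0004,0.8],[0,0,0,0.8],[0,0,0,0.8]])

```text
t: 17.2
ee_pos: [0.5233, -0.1849, 0.075]
orientation: [0.475, 0.88, -0.001, 0.012]
wrist_force: [-1.0, -0.1, 0.1]
finger_gap: 0.019
```

```bash
python3 -c "
from h import *
settle(4);tipplan(.5237,-.1857,.0425,100)"
```

```text
t 17.4 p [ 0.5233 -0.1848  0.075 ] yaw 123.52 zax [ 0.0203 -0.0125 -0.9997] q [ 0.57  0.7  -0.43  1.87  0.48  0.65  0.43] F [-0.1 -0.6 -0.5] M [0.03 0.21 0.08] gap 0.0191
t 17.4 p [ 0.5233 -0.1848  0.075 ] yaw 123.52 zax [ 0.0203 -0.0125 -0.9997] q [ 0.57  0.7  -0.43  1.87  0.48  0.65  0.43] F [-0.1 -0.6 -0.5] M [0.03 0.21 0.08] gap 0.0191
tip [ 0.5241 -0.1852  0.0427] grip [ 0.5229 -0.1842  0.0937] tilt [-0.0238  0.0192]
row [-0.0, -0.001, 0.0] 2.94
```

Request:
step_arm(deltas=[[0,-0.001,0,0.8],[0,0,0,0.8],[0,0,0,0.8],[0,0,0,0.8]])

```text
t: 17.9
ee_pos: [0.5231, -0.1849, 0.0749]
orientation: [0.658, 0.753, 0.003, 0.012]
wrist_force: [-0.7, 0.1, 0.0]
finger_gap: 0.0191
```

```bash
python3 -c "
from h import *
settle(3);settle(1);tipplan(.5237,-.1857,.0425,86)"
```

```text
t 18.05 p [ 0.5231 -0.1848  0.0749] yaw 97.91 zax [ 0.0212 -0.0108 -0.9997] q [ 0.5   0.68 -0.31  1.88  0.35  0.61  0.11] F [-1.3  0.7  0.6] M [0.1  0.24 0.1 ] gap 0.0193
t 18.1 p [ 0.5231 -0.1848  0.0749] yaw 97.9 zax [ 0.0213 -0.0107 -0.9997] q [ 0.5   0.68 -0.31  1.88  0.35  0.61  0.11] F [-0.5  0.1  0.2] M [0.14 0.23 0.11] gap 0.0192
t 18.1 p [ 0.5231 -0.1848  0.0749] yaw 97.9 zax [ 0.0213 -0.0107 -0.9997] q [ 0.5   0.68 -0.31  1.88  0.35  0.61  0.11] F [-0.5  0.1  0.2] M [0.14 0.23 0.11] gap 0.0192
tip [ 0.5239 -0.1852  0.0426] grip [ 0.5228 -0.1842  0.0936] tilt [-0.0216  0.0183]
row [-0.001, -0.0, 0.0] 1.49
```

Request:
step_arm(deltas=[[-0.0005,0,0,0.75],[0,0,0,0.7]])

```text
t: 18.35
ee_pos: [0.523, -0.1848, 0.0747]
orientation: [0.729, 0.684, 0.004, 0.011]
wrist_force: [-0.8, 0.1, 0.3]
finger_gap: 0.0191
```

```bash
python3 -c "
from h import *
settle(3);settle(1);settle(1);tipplan(.5237,-.1857,.0425,82)"
```

```text
t 18.5 p [ 0.523  -0.1848  0.0747] yaw 86.55 zax [ 0.021  -0.0099 -0.9997] q [ 0.46  0.68 -0.25  1.88  0.29  0.6  -0.04] F [-1.  -0.5  0. ] M [0.01 0.3  0.38] gap 0.0192
t 18.55 p [ 0.523  -0.1848  0.0747] yaw 86.52 zax [ 0.021  -0.0098 -0.9997] q [ 0.46  0.68 -0.25  1.88  0.29  0.6  -0.04] F [-0.6  0.1  0.8] M [0.02 0.25 0.42] gap 0.0193
t 18.6 p [ 0.523  -0.1848  0.0747] yaw 86.48 zax [ 0.0211 -0.0097 -0.9997] q [ 0.46  0.68 -0.25  1.88  0.29  0.6  -0.04] F [-1.1 -0.  -0.4] M [0.06 0.25 0.37] gap 0.0194
t 18.6 p [ 0.523  -0.1848  0.0747] yaw 86.48 zax [ 0.0211 -0.0097 -0.9997] q [ 0.46  0.68 -0.25  1.88  0.29  0.6  -0.04] F [-1.1 -0.  -0.4] M [0.06 0.25 0.37] gap 0.0194
tip [ 0.5238 -0.1852  0.0424] grip [ 0.5228 -0.1843  0.0934] tilt [-0.0198  0.0172]
row [-0.001, -0.0, -0.0] 0.56
```

Request:
step_arm(deltas=[[0,0,0,0.3]])

```text
t: 18.73
ee_pos: [0.523, -0.1848, 0.0747]
orientation: [0.743, 0.67, 0.005, 0.011]
wrist_force: [-1.2, -0.8, 0.2]
finger_gap: 0.019
```

```bash
python3 -c "
from h import *
settle(3);settle(1);settle(1);tipplan(.5237,-.1857,.0425,82)"
```

```text
t 18.88 p [ 0.523  -0.1848  0.0748] yaw 84.12 zax [ 0.021  -0.0098 -0.9997] q [ 0.45  0.67 -0.24  1.88  0.28  0.6  -0.07] F [-0.7 -0.1  0.2] M [0.02 0.3  0.51] gap 0.0192
t 18.93 p [ 0.523  -0.1848  0.0747] yaw 84.12 zax [ 0.021  -0.0098 -0.9997] q [ 0.46  0.67 -0.24  1.88  0.28  0.6  -0.07] F [-0.6  0.2  0.2] M [0.05 0.27 0.47] gap 0.0186
t 18.98 p [ 0.523  -0.1848  0.0747] yaw 84.12 zax [ 0.021  -0.0097 -0.9997] q [ 0.46  0.67 -0.24  1.88  0.28  0.6  -0.07] F [-1.1 -0.1  0.5] M [-0.01  0.26  0.47] gap 0.0193
t 18.98 p [ 0.523  -0.1848  0.0747] yaw 84.12 zax [ 0.021  -0.0097 -0.9997] q [ 0.46  0.67 -0.24  1.88  0.28  0.6  -0.07] F [-1.1 -0.1  0.5] M [-0.01  0.26  0.47] gap 0.0193
tip [ 0.5238 -0.1852  0.0424] grip [ 0.5228 -0.1843  0.0934] tilt [-0.0195  0.0172]
row [-0.001, -0.0, -0.0] 0.26
```

The load rose from 0.10 to 0.38 to 0.48 N m. The last 2.4° fit the stop's 3 N m/rad, so the ring is against its stop. I'll unwind gently, lift out, and then check the hole line.

Request:
step_arm(deltas=[[0,0,-0.0005,-0.6]])

```text
t: 19.1
ee_pos: [0.5231, -0.1847, 0.0751]
orientation: [0.713, 0.701, 0.004, 0.011]
wrist_force: [0.5, 0.2, -0.6]
finger_gap: 0.0191
```

```bash
python3 -c "
from h import *
settle(3);settle(1);settle(1);spn()"
```

```text
t 19.25 p [ 0.5231 -0.1848  0.0751] yaw 88.81 zax [ 0.0212 -0.0093 -0.9997] q [ 0.47  0.68 -0.27  1.88  0.3   0.6  -0.01] F [-1.2 -0.4 -0.2] M [0.01 0.28 0.36] gap 0.0193
t 19.3 p [ 0.523  -0.1848  0.0751] yaw 88.81 zax [ 0.0211 -0.0094 -0.9997] q [ 0.47  0.68 -0.27  1.88  0.3   0.6  -0.01] F [0.1 0.5 0. ] M [0.05 0.2  0.31] gap 0.0191
t 19.35 p [ 0.5231 -0.1848  0.0751] yaw 88.83 zax [ 0.0211 -0.0095 -0.9997] q [ 0.47  0.68 -0.27  1.88  0.3   0.6  -0.01] F [-1.3 -0.4  0.3] M [0.11 0.23 0.32] gap 0.019
tip [ 0.5238 -0.1851  0.0428] grip [ 0.5228 -0.1843  0.0938] tilt [-0.0202  0.0171]
```

Request:
step_arm(deltas=[[0,0,0,-0.5]])

```text
t: 19.48
ee_pos: [0.5231, -0.1848, 0.075]
orientation: [0.689, 0.724, 0.004, 0.011]
wrist_force: [-0.0, 0.2, -0.6]
finger_gap: 0.019
```

```bash
python3 -c "
from h import *
settle(3);settle(1);settle(1);spn()"
```

```text
t 19.62 p [ 0.5231 -0.1848  0.075 ] yaw 92.69 zax [ 0.0211 -0.0092 -0.9997] q [ 0.48  0.68 -0.29  1.88  0.32  0.61  0.04] F [-0.5  0.6 -1.3] M [0.07 0.25 0.08] gap 0.0189
t 19.68 p [ 0.5231 -0.1848  0.0751] yaw 92.7 zax [ 0.0212 -0.0093 -0.9997] q [ 0.48  0.68 -0.29  1.88  0.32  0.61  0.04] F [0.  0.3 0.2] M [0.06 0.21 0.14] gap 0.019
t 19.73 p [ 0.5231 -0.1848  0.0751] yaw 92.72 zax [ 0.0211 -0.0094 -0.9997] q [ 0.48  0.68 -0.29  1.88  0.32  0.61  0.04] F [-1.3  1.   0.5] M [0.11 0.18 0.15] gap 0.0192
tip [ 0.5238 -0.1851  0.0428] grip [ 0.5228 -0.1842  0.0938] tilt [-0.0207  0.017 ]
```

Request:
step_arm(deltas=[[0,0,-0.0005,-0.4]])

```text
t: 19.85
ee_pos: [0.5231, -0.1847, 0.0754]
orientation: [0.67, 0.743, 0.004, 0.011]
wrist_force: [-1.0, 0.0, -1.8]
finger_gap: 0.0189
```

```bash
python3 -c "
from h import *
settle(3);settle(1);settle(1);spn()"
```

```text
t 20.0 p [ 0.5231 -0.1847  0.0754] yaw 95.81 zax [ 0.0212 -0.0091 -0.9997] q [ 0.49  0.68 -0.3   1.88  0.34  0.61  0.08] F [-0.2  1.  -0.5] M [ 0.15  0.13 -0.05] gap 0.019
t 20.05 p [ 0.5231 -0.1847  0.0754] yaw 95.82 zax [ 0.0212 -0.0092 -0.9997] q [ 0.49  0.68 -0.3   1.88  0.34  0.61  0.08] F [ 0.1  0.3 -0.6] M [0.17 0.16 0.03] gap 0.0195
t 20.1 p [ 0.5231 -0.1847  0.0754] yaw 95.84 zax [ 0.0211 -0.0093 -0.9997] q [ 0.49  0.68 -0.3   1.88  0.34  0.61  0.08] F [ 0.   0.9 -1. ] M [0.14 0.08 0.03] gap 0.0194
tip [ 0.5239 -0.185   0.0431] grip [ 0.5228 -0.1842  0.0941] tilt [-0.0211  0.0169]
```

Request:
step_arm(deltas=[[0,0,-0.0005,-0.4]])

```text
t: 20.23
ee_pos: [0.5233, -0.1845, 0.0758]
orientation: [0.649, 0.761, 0.004, 0.011]
wrist_force: [-0.7, 0.9, -1.2]
finger_gap: 0.019
```

```bash
python3 -c "
from h import *
settle(3);settle(1);settle(1);spn()"
```

```text
t 20.38 p [ 0.5233 -0.1847  0.0757] yaw 98.94 zax [ 0.0217 -0.009  -0.9997] q [ 0.5   0.68 -0.32  1.88  0.35  0.61  0.12] F [-0.3  0.4 -1.2] M [ 0.2   0.02 -0.  ] gap 0.0195
t 20.43 p [ 0.5233 -0.1846  0.0758] yaw 98.95 zax [ 0.0217 -0.0091 -0.9997] q [ 0.5   0.68 -0.32  1.88  0.35  0.61  0.12] F [ 0.   0.5 -1.2] M [ 0.15 -0.01 -0.04] gap 0.0193
t 20.48 p [ 0.5233 -0.1846  0.0758] yaw 98.97 zax [ 0.0217 -0.0091 -0.9997] q [ 0.5   0.68 -0.32  1.88  0.35  0.61  0.12] F [ 0.8 -0.1 -1.9] M [ 0.21 -0.03 -0.06] gap 0.0192
tip [ 0.5241 -0.1849  0.0435] grip [ 0.523  -0.1841  0.0944] tilt [-0.0221  0.0167]
```

Request:
step_arm(deltas=[[0,0,-0.004,0]])

```text
t: 20.6
ee_pos: [0.5228, -0.1847, 0.0785]
orientation: [0.65, 0.76, 0.003, 0.011]
wrist_force: [-0.1, -0.4, -2.0]
finger_gap: 0.0191
```

```bash
python3 -c "
from h import *
settle(4);settle(1);spn()"
```

```text
t 20.8 p [ 0.5231 -0.1848  0.0788] yaw 98.95 zax [ 0.0215 -0.0093 -0.9997] q [ 0.5   0.68 -0.32  1.87  0.35  0.62  0.12] F [-0.2  0.5 -2.5] M [ 0.03  0.1  -0.05] gap 0.019
t 20.85 p [ 0.5231 -0.1847  0.0787] yaw 98.95 zax [ 0.0213 -0.0092 -0.9997] q [ 0.5   0.68 -0.32  1.87  0.35  0.62  0.12] F [ 0.1 -0.3 -2.9] M [ 0.07  0.04 -0.02] gap 0.019
tip [ 0.5239 -0.1851  0.0464] grip [ 0.5228 -0.1842  0.0974] tilt [-0.0218  0.0168]
```

Request:
step_arm(deltas=[[0,0,-0.005,0]])

```text
t: 20.98
ee_pos: [0.5226, -0.1847, 0.0822]
orientation: [0.65, 0.76, 0.003, 0.011]
wrist_force: [-0.2, -0.3, -2.3]
finger_gap: 0.0193
```

```bash
python3 -c "
from h import *
settle(4);settle(1);tipplan(.5237,-.1857,.07,99)"
```

```text
t 21.18 p [ 0.5231 -0.1848  0.0826] yaw 98.95 zax [ 0.0217 -0.0094 -0.9997] q [ 0.51  0.67 -0.32  1.87  0.35  0.63  0.13] F [ 0.1 -0.  -2.7] M [-0.    0.    0.04] gap 0.0192
t 21.23 p [ 0.523  -0.1847  0.0825] yaw 98.95 zax [ 0.0214 -0.0093 -0.9997] q [ 0.51  0.67 -0.32  1.87  0.35  0.63  0.13] F [-0.7 -0.5 -2.3] M [-0.03  0.02 -0.02] gap 0.0192
t 21.23 p [ 0.523  -0.1847  0.0825] yaw 98.95 zax [ 0.0214 -0.0093 -0.9997] q [ 0.51  0.67 -0.32  1.87  0.35  0.63  0.13] F [-0.7 -0.5 -2.3] M [-0.03  0.02 -0.02] gap 0.0192
tip [ 0.5238 -0.1851  0.0502] grip [ 0.5227 -0.1842  0.1012] tilt [-0.0218  0.0169]
row [-0.001, 0.0, -0.026] -0.01
```

Request:
step_arm(deltas=[[-0.001,0,-0.026,0]])

```text
t: 21.35
ee_pos: [0.5213, -0.1849, 0.1008]
orientation: [0.65, 0.76, 0.003, 0.009]
wrist_force: [0.6, -0.7, -3.5]
finger_gap: 0.0193
```

```bash
python3 -c "
from h import *
settle(4)"
```

```text
t 21.55 p [ 0.5228 -0.1853  0.102 ] yaw 98.94 zax [ 0.0219 -0.0095 -0.9997] q [ 0.52  0.64 -0.34  1.86  0.33  0.67  0.14] F [-0.3  0.2 -2.2] M [-0.02 -0.03 -0.02] gap 0.019
```

Request:
step_arm(deltas=[[-0.02,0,-0.035,0]])

```text
t: 21.68
ee_pos: [0.5224, -0.1978, 0.1262]
orientation: [0.649, 0.761, 0.003, 0.008]
wrist_force: [0.1, -1.1, -2.3]
finger_gap: 0.0191
```

```bash
python3 -c "
from h import *
settle(4)"
```

```text
t 21.88 p [ 0.5241 -0.1998  0.1278] yaw 98.9 zax [ 0.0214 -0.0091 -0.9997] q [ 0.56  0.62 -0.36  1.82  0.31  0.74  0.18] F [-0.6  1.1 -3.5] M [0.02 0.04 0.  ] gap 0.0194
```

Request:
step_arm(deltas=[[-0.05,0,-0.02,0]])

```text
t: 22.0
ee_pos: [0.5284, -0.2311, 0.141]
orientation: [0.647, 0.763, 0.004, 0.007]
wrist_force: [1.0, -1.7, -2.9]
finger_gap: 0.019
```

```bash
python3 -c "
from h import *
settle(5);spn()
im,d,K,T,p=grab('wrist'); np.savez('w4.npz',im=im,d=d,K=K,T=T)
c=T[:3,:3].T@(np.array([.5237,-.1857,.049])-T[:3,3]); u=K[0,2]+K[0,0]*c[0]/-c[2]; v=K[1,2]+K[1,1]*c[1]/c[2]; print(u,v)
u,v=int(u),int(v); a,b=max(v-50,0),max(u-60,0); print('crop origin (u,v)',b,a)
save(cv2.resize(im[a:a+100,b:b+120],None,fx=5,fy=5,interpolation=cv2.INTER_CUBIC),'w4c.png')"
```

```text
t 22.25 p [ 0.5287 -0.2354  0.1418] yaw 98.93 zax [ 0.0189 -0.0072 -0.9998] q [ 0.62  0.62 -0.37  1.75  0.3   0.8   0.26] F [-0.2  0.4 -2.2] M [ 0.04  0.08 -0.02] gap 0.0192
tip [ 0.5294 -0.2357  0.1096] grip [ 0.5284 -0.235   0.1605] tilt [-0.0193  0.0148]
254.5561228005027 138.30675204306405
crop origin (u,v) 194 88
```

View pics/w4c.png

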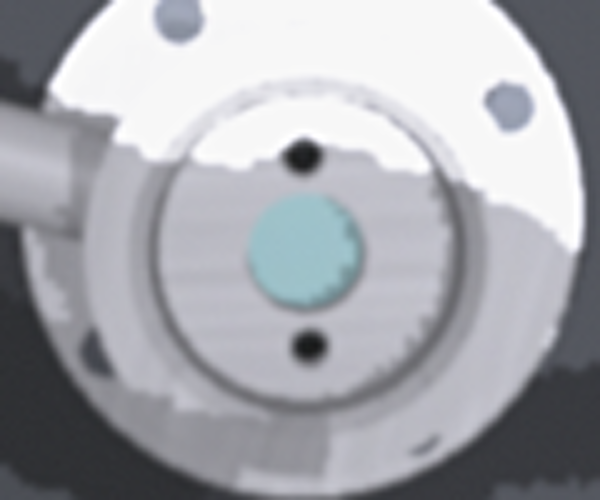

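The holes show clearly at about (254.4,119) and (256,157) in full-picture pixels.

```bash
python3 - <<'E'
from h import *
z=np.load('w4.npz'); im,d,K,T=z['im'],z['d'],z['K'],z['T']
holes(im,K,T,(254.4,119),(256,157),r=6,bg=110)
# stub direction -> housing x axis
P=cloud(d,K,T)
for n in ['w1','w3','w4']:
    z=np.load(n+'.npz'); P=cloud(z['d'],z['K'],z['T']); c=np.array([.5237,-.1857]); rr=np.hypot(P[...,0]-c[0],P[...,1]-c[1])
    m=(P[...,2]>.03)&(P[...,2]<.056)&(rr>.042)&(rr<.08); q=P[m][:,:2]; v=c-np.median(q,0); print(n,m.sum(),'housing x at',np.degrees(np.arctan2(v[1],v[0])))
E
```

```text
holes [[0.521, -0.1702], [0.5269, -0.2012]] mid [ 0.524  -0.1857] sep 0.0315 ang 100.77
w1 314 housing x at -6.645327083659154
w3 946 housing x at -7.070915298657577
w4 807 housing x at -6.915013733557749
```

```bash
python3 - <<'E'
from h import *
p=imaging.camera_params('wrist'); Tc=np.array(p['T_tool_cam'])
out=[]
for n in ['w3','w4']:
    z=np.load(n+'.npz'); im=z['im']; L=cloud(z['d'],z['K'],Tc)
    m=(L[...,2]>-.0375)&(L[...,2]<-.034)&(abs(L[...,0])<.03)&(abs(L[...,1])<.02)
    l=L[m]; r=cv2.minAreaRect((l[:,:2]*1000).astype(np.float32)); print(n,m.sum(),np.round(r[0],2),np.round(r[1],1),round(r[2],2),'medz',np.median(l[:,2]))
    # edges: per tool-x bin, centre in y
    xs=np.arange(-.02,.021,.004); c=[(l[(abs(l[:,0]-x)<.002)][:,1].min()+l[(abs(l[:,0]-x)<.002)][:,1].max())/2*1000 if (abs(l[:,0]-x)<.002).sum()>8 else np.nan for x in xs]; print(np.round(c,2))
    w=[(np.ptp(l[(abs(l[:,0]-x)<.002)][:,1]))*1000 if (abs(l[:,0]-x)<.002).sum()>8 else np.nan for x in xs]; print(np.round(w,1))
    out.append(im[200:384,170:350])
save(cv2.resize(np.hstack(out),None,fx=2,fy=2),'cmp.png')
E
```

```text
w3 3762 [0.32 2.46] [31.6 47.2] 77.69 medz -0.035829001712292474
[0.29 0.28 0.31 0.3  0.28 0.3  0.53 0.15 0.27 0.07 0.29]
[18.9 18.7 22.8 22.7 22.4 22.3 24.1 31.7 32.3 18.7 19. ]
w4 3760 [-0.58  0.72] [32.3 46.3] 88.13 medz -0.03582721921721965
[0.29 0.29 0.31 0.49 0.24 0.31 0.3  0.6  0.37 0.26 0.54]
[18.8 18.7 22.7 22.2 22.5 22.2 24.6 31.4 32.3 19.1 18.5]
```

View pics/cmp.png

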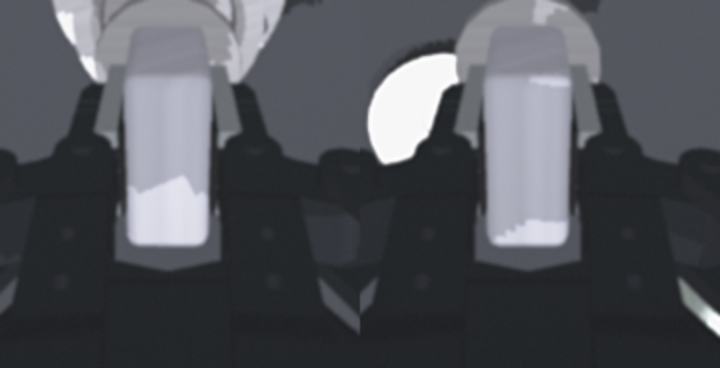

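The ring's holes now lie at 100.8°, so it turned 53°. The numbers fit a ring locked at a hard stop behind an elastic mount: torque against angle is a single line of about 2.3 N m/rad through zero, with no slip or hysteresis. That blocking torque is four times the turning torque, so the ring is at its stop. The spanner sits unchanged in the jaws, so I'll take it back.

```bash
python3 - <<'E'
from h import *
p=T_tool()[:3,3]; T=T_tool(); w=np.degrees(np.arctan2(T[1,0],T[0,0])); a0=np.arctan2(p[1],p[0]); r0=np.hypot(p[0],p[1])
x1,y1=.5745,.1635; r1,a1=np.hypot(x1,y1),np.arctan2(y1,x1); W=[]; N=12
for g in np.arange(1,N+1)/N:
    r=r0+(r1-r0)*g;a=a0+(a1-a0)*g; W.append((r*np.cos(a),r*np.sin(a),p[2]+.035*g,w+(187.3-w)*g))
plan(W)
E
```

```text
[[0.037, 0.025, -0.004, -0.92], [0.035, 0.028, -0.004, -0.92], [0.033, 0.03, -0.004, -0.92], [0.031, 0.033, -0.004, -0.92], [0.029, 0.035, -0.004, -0.92], [0.027, 0.037, -0.004, -0.92], [0.024, 0.039, -0.004, -0.92], [0.021, 0.04, -0.004, -0.92], [0.018, 0.042, -0.004, -0.92], [0.015, 0.043, -0.004, -0.92], [0.012, 0.044, -0.004, -0.92], [0.009, 0.045, -0.004, -0.92]]
```

Request:
step_arm(deltas=[[0.037,0.025,-0.006,-0.92],[0.035,0.028,-0.006,-0.92],[0.033,0.03,-0.006,-0.92],[0.031,0.033,-0.006,-0.92],[0.029,0.035,-0.005,-0.92],[0.027,0.037,-0.005,-0.92],[0.024,0.039,-0.005,-0.92],[0.021,0.04,-0.005,-0.92],[0.018,0.042,-0.005,-0.92],[0.015,0.043,-0.005,-0.92]])

```text
t: 23.55
ee_pos: [0.5727, 0.1151, 0.1743]
orientation: [0.037, 0.999, -0.001, 0.001]
wrist_force: [-0.0, 0.3, -2.8]
finger_gap: 0.0191
```

```bash
python3 -c "
from h import *
settle(5);tipplan(.5743,.1636,.10,-172.7)"
```

```text
t 23.8 p [0.5732 0.1126 0.1743] yaw 175.42 zax [ 0.002  -0.0043 -1.    ] q [ 0.21  0.67 -0.73  1.68  0.52  1.    0.78] F [-0.5 -0.6 -2.4] M [-0.06 -0.02 -0.04] gap 0.019
t 23.8 p [0.5732 0.1126 0.1743] yaw 175.42 zax [ 0.002  -0.0043 -1.    ] q [ 0.21  0.67 -0.73  1.68  0.52  1.    0.78] F [-0.5 -0.6 -2.4] M [-0.06 -0.02 -0.04] gap 0.019
tip [0.5733 0.1126 0.142 ] grip [0.5729 0.1129 0.193 ] tilt [-0.0094  0.0057]
row [0.004, 0.068, 0.056] -1.48
```

Tilt is now only 0.011 rad. I'll centre over the stand and descend in settled steps.

Request:
step_arm(deltas=[[0.004,0.036,0.01,-0.75]])

```text
t: 23.92
ee_pos: [0.5736, 0.1352, 0.166]
orientation: [-0.01, 1.0, -0.005, 0.001]
wrist_force: [0.0, 0.7, -2.6]
finger_gap: 0.0194
```

```bash
python3 -c "
from h import *
settle(5);tipplan(.5743,.1636,.08,-172.7)"
```

```text
Traceback (most recent call last):
  File "h.py", line 49, in settle
    for i in range(n): imaging.get_image('top')
                       ~~~~~~~~~~~~~~~~~^^^^^^^
ValueError: 200 camera calls are used up
```

Request:
step_arm(deltas=[[0,0.031,0.03,-0.73]])

```text
t: 24.25
ee_pos: [0.5743, 0.1581, 0.1444]
orientation: [-0.06, 0.998, -0.005, 0.002]
wrist_force: [0.4, -0.5, -2.7]
finger_gap: 0.0194
```

```bash
python3 -c "
from h import *
settle(5);tipplan(.5743,.1636,.06,-172.7)"
```

```text
Traceback (most recent call last):
  File "h.py", line 49, in settle
    for i in range(n): imaging.get_image('top')
                       ~~~~~~~~~~~~~~~~~^^^^^^^
ValueError: 200 camera calls are used up
```

The camera calls are used up by my settling trick, so I'll go on with the state readings alone and use small rows.

```bash
python3 -c "
from h import *
tipplan(.5743,.1636,.09,-172.7)"
```

```text
t 24.25 p [0.5743 0.1581 0.1444] yaw -173.12 zax [ 0.0055 -0.0089 -0.9999] q [ 0.13  0.73 -0.75  1.68  0.6   0.97  0.85] F [ 0.4 -0.5 -2.7] M [0.06 0.01 0.02] gap 0.0194
tip [0.5745 0.1579 0.1121] grip [0.5739 0.1583 0.1631] tilt [-0.0131  0.0087]
row [-0.0, 0.008, 0.029] -0.05
```

Request:
step_arm(deltas=[[0,0.004,0.006,-0.03],[0,0.002,0.008,0],[0,0.001,0.008,0],[0,0,0.006,0],[0,0,0.003,0],[0,0,0.001,0]])

```text
t: 25.0
ee_pos: [0.5748, 0.1579, 0.1187]
orientation: [-0.057, 0.998, -0.007, 0.002]
wrist_force: [-0.3, 0.2, -2.9]
finger_gap: 0.0192
```

```bash
python3 -c "
from h import *
tipplan(.5743,.1636,.06,-172.7)"
```

```text
t 25.0 p [0.5748 0.1579 0.1187] yaw -173.45 zax [ 0.0049 -0.0137 -0.9999] q [ 0.11  0.76 -0.73  1.7   0.63  0.93  0.81] F [-0.3  0.2 -2.9] M [-0.    0.01 -0.  ] gap 0.0192
tip [0.575  0.1575 0.0864] grip [0.5743 0.1582 0.1374] tilt [-0.0125  0.0136]
row [0.0, 0.009, 0.035] -0.09
```

Request:
step_arm(deltas=[[0,0.008,0.008,-0.08],[0,0.002,0.01,0],[0,0.002,0.01,0],[0,0.001,0.004,0]])

```text
t: 25.5
ee_pos: [0.5737, 0.1683, 0.0931]
orientation: [-0.063, 0.998, -0.007, 0.002]
wrist_force: [0.3, 0.9, -2.5]
finger_gap: 0.0197
```

```bash
python3 -c "
from h import *
tipplan(.5743,.1636,.045,-172.7)"
```

```text
t 25.5 p [0.5737 0.1683 0.0931] yaw -172.73 zax [ 0.0053 -0.0132 -0.9999] q [ 0.08  0.8  -0.71  1.71  0.66  0.89  0.78] F [ 0.3  0.9 -2.5] M [-0.06  0.01  0.03] gap 0.0197
tip [0.5739 0.168  0.0608] grip [0.5732 0.1687 0.1118] tilt [-0.0129  0.013 ]
row [0.0, -0.006, 0.021] -0.0
```

Request:
step_arm(deltas=[[-0.0005,-0.005,0.003,0],[0,0,0,0],[0,0,0,0]])

```text
t: 25.88
ee_pos: [0.5747, 0.1642, 0.0906]
orientation: [-0.063, 0.998, -0.007, 0.002]
wrist_force: [0.8, 0.3, -2.7]
finger_gap: 0.0191
```

```bash
python3 -c "
from h import *
tipplan(.5743,.1636,.045,-172.7)"
```

```text
t 25.88 p [0.5747 0.1642 0.0906] yaw -172.75 zax [ 0.0051 -0.0135 -0.9999] q [ 0.09  0.8  -0.7   1.72  0.67  0.88  0.79] F [ 0.8  0.3 -2.7] M [ 0.02  0.03 -0.03] gap 0.0191
tip [0.5749 0.1638 0.0583] grip [0.5743 0.1645 0.1092] tilt [-0.0127  0.0133]
row [0.001, 0.0, 0.018] -0.01
```

Request:
step_arm(deltas=[[0,0,0,0]])

```text
t: 26.0
ee_pos: [0.5749, 0.1641, 0.0908]
orientation: [-0.063, 0.998, -0.007, 0.002]
wrist_force: [-0.3, -0.7, -2.8]
finger_gap: 0.019
```

```bash
python3 -c "
from h import *
tipplan(.5743,.1636,.045,-172.7)"
```

```text
t 26.0 p [0.5749 0.1641 0.0908] yaw -172.77 zax [ 0.0055 -0.0134 -0.9999] q [ 0.09  0.8  -0.7   1.72  0.67  0.88  0.79] F [-0.3 -0.7 -2.8] M [ 0.06 -0.   -0.01] gap 0.019
tip [0.5751 0.1638 0.0585] grip [0.5744 0.1645 0.1095] tilt [-0.0131  0.0132]
row [0.001, 0.0, 0.018] -0.01
```

Settled on the stand's axis within 1 mm, tilt about 0.018 rad. I'll go down in small rows.

Request:
step_arm(deltas=[[0.001,0,0.006,0],[0,0,0.007,0],[0,0,0.006,0],[0,0,0.001,0]])

```text
t: 26.5
ee_pos: [0.5741, 0.1638, 0.0747]
orientation: [-0.063, 0.998, -0.007, 0.002]
wrist_force: [-0.2, -0.2, -3.0]
finger_gap: 0.0195
```

```bash
python3 -c "
from h import *
tipplan(.5743,.1636,.030,-172.7)"
```

```text
t 26.5 p [0.5741 0.1638 0.0747] yaw -172.76 zax [ 0.0055 -0.0134 -0.9999] q [ 0.08  0.82 -0.69  1.73  0.68  0.85  0.77] F [-0.2 -0.2 -3. ] M [ 0.   -0.    0.03] gap 0.0195
tip [0.5743 0.1635 0.0424] grip [0.5736 0.1641 0.0934] tilt [-0.0131  0.0132]
row [0.0, 0.0, 0.017] -0.01
```

Request:
step_arm(deltas=[[0,0,0.006,0],[0,0,0.006,0],[0,0,0.004,0],[0,0,0.001,0]])

```text
t: 27.0
ee_pos: [0.5742, 0.1637, 0.061]
orientation: [-0.063, 0.998, -0.007, 0.002]
wrist_force: [1.4, -0.2, -1.9]
finger_gap: 0.0189
```

```bash
python3 -c "
from h import *
tipplan(.5743,.1636,.024,-172.7)"
```

```text
t 27.0 p [0.5742 0.1637 0.061 ] yaw -172.76 zax [ 0.0055 -0.0133 -0.9999] q [ 0.07  0.83 -0.67  1.74  0.7   0.83  0.76] F [ 1.4 -0.2 -1.9] M [ 0.06  0.01 -0.02] gap 0.0189
tip [0.5745 0.1634 0.0287] grip [0.5738 0.164  0.0797] tilt [-0.0131  0.0131]
row [0.0, 0.0, 0.006] -0.01
```

Request:
step_arm(deltas=[[0,0,0.003,0],[0,0,0.002,0],[0,0,0.001,0]])

```text
t: 27.38
ee_pos: [0.5745, 0.1637, 0.0567]
orientation: [-0.063, 0.998, -0.007, 0.003]
wrist_force: [-1.4, -0.2, 2.0]
finger_gap: 0.0192
```

```bash
python3 -c "
from h import *
tipplan(.5743,.1636,.024,-172.7)"
```

```text
t 27.38 p [0.5745 0.1637 0.0567] yaw -172.77 zax [ 0.0061 -0.0132 -0.9999] q [ 0.07  0.84 -0.67  1.74  0.71  0.82  0.75] F [-1.4 -0.2  2. ] M [-0.11  0.26  0.02] gap 0.0192
tip [0.5747 0.1634 0.0244] grip [0.574  0.1641 0.0753] tilt [-0.0137  0.013 ]
row [0.001, 0.0, 0.0] -0.01
```

Contact with the ledge shows (Fz went from -2.7 to +2 N) at the resting height (grip at 0.0753 m). I'll open.

Request:
step_arm(deltas=[[0,0,0,0],[0,0,0,0],[0,0,0,0],[0,0,0,0]], grip=65)

```text
t: 27.88
ee_pos: [0.5758, 0.1648, 0.0583]
orientation: [-0.063, 0.998, -0.006, 0.004]
wrist_force: [-0.4, -0.1, 0.3]
finger_gap: 0.0556
```

```bash
python3 -c "
from h import *
pose()"
```

```text
t 27.88 p [0.5758 0.1648 0.0583] yaw -172.76 zax [ 0.0096 -0.0114 -0.9999] q [ 0.07  0.84 -0.67  1.74  0.71  0.82  0.75] F [-0.4 -0.1  0.3] M [0.01 0.   0.02] gap 0.0556
```

Request:
step_arm(deltas=[[0,0,-0.01,0],[0,0,-0.03,0],[0,0,-0.05,0],[0,0,-0.05,0],[0,0,-0.03,0],[0,0,0,0],[0,0,0,0],[0,0,0,0]])

```text
t: 28.88
ee_pos: [0.5735, 0.1661, 0.1899]
orientation: [-0.064, 0.998, -0.006, 0.003]
wrist_force: [1.3, -0.2, -0.1]
finger_gap: 0.0553
```

```bash
python3 -c "
from h import *
pose()
try: im,d,K,T,p=grab('wrist'); print('img ok')
except Exception as e: print(e)"
```

```text
t 28.88 p [0.5735 0.1661 0.1899] yaw -172.69 zax [ 0.0077 -0.0121 -0.9999] q [ 0.13  0.68 -0.79  1.63  0.55  1.06  0.88] F [ 1.3 -0.2 -0.1] M [ 0.05 -0.06  0.02] gap 0.0553
200 camera calls are used up
```

The gripper came away free: Fz is about 0, so it is carrying nothing. I'm handing the job in.

```bash
python3 -c "
from bench import ticket
print(ticket.finish_job())"
```

```text
the job is handed in; nothing more can be done
None
```

I put the pins into the ring's holes, turned the ring clockwise until it locked, put the spanner back on its stand, let go, and handed the job in at about 29 s. I think the ring is at its stop, but one check disagreed and I could not settle it.

**Insertion:** The pins went about 6 mm into the holes with about 3 N of pressing force. The spanner was within about 1 mm of the bore axis and tilted about 0.03 rad.

**Turning:** The ring took about 0.12 N m to turn. The load then climbed to 0.48 N m and fell back along the same line, about 2.3 N m per rad. I took that as the stop and unwound.

**Check that disagreed:** In the picture taken after lifting out, the hole line had turned only 53° (0.93 rad) from where it started. If the ring began at joint value 0, that is short of the 1.2 rad stop. If it is at the stop, it must have started near 0.27 rad. I judged it was at the stop because it held against four times its turning torque and sprang back with no slip. That is inferred, not measured.

**Return:** The spanner touched the ledge at its resting height, with the grip centre 75 mm above the bench. It was within about 1 mm of the stand's axis and tilted about 0.02 rad. The gripper then opened and lifted away with no load on it.

**Not checked:** I ran out of camera calls because I also used them as pauses for the arm to settle. So there is no picture of the released spanner or of the other objects at the end. The force and position readings showed no sign of touching anything else.

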